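# Make up a gift tower on a tasting chest

### The arm

A 6-joint arm with a two-finger parallel gripper is mounted at the origin on a cart in front of the work surface, level with it; the furniture and walls round the work are solid. World frame = base frame: x ahead of the robot, y to its left, z up, the work surface at z = 0. Lengths are in m, angles in rad, forces in N, time in s.
With the tool pointing down it reaches from about 0.425 to 0.95 m from the base axis. Payload 3.5 kg.
Tool frame: the origin (TCP) lies at the very end of the fingers, on their centre line; the grasp point (between the pads) lies 19 mm behind it; z points along the fingers, y is the line along which they close (so a half turn about z gives the same grasp; the last joint's range is limited). The gripper opens to 85 mm and grips with 20 to 120 N. Pads are 22 mm wide; open, the fingers measure 114 mm over their backs; the gripper's body (76 mm by 85 mm) begins 54 mm behind the grasp point. The pads swing forward as they close: fully open they stand 13 mm farther back than shut.
Start: joints at [-1.274, 0.286, 1.577, -0, 1.279, -0.15], TCP at [0.292, -0.609, 0.231] pointing down, gripper open.
Joint ranges: [-2.77, 2.77], [-0.9, 2.22], [0.21, 2.48], [-1.53, 4.67], [0.24, 2.81], [-2.84, 2.84]. Speed limits (rad/s): [2.79, 2.79, 3.14, 3.14, 3.14, 3.14].

### API

Orientations are given as a unit quaternion [x, y, z, w].
In Python, from plant import ctrl, camrig, job, probe_bus gives the robot as it stands (ctrl), with the cameras (camrig), the job (job) and the readings (probe_bus).
- The arm moves only by the tool inch_along, called after "Call:" in YAML: its name, and indented under it one key for each argument. Schema: {"type":"object","properties":{"plan":{"type":"array","items":{"type":"array","items":{"type":"number"},"minItems":7,"maxItems":7},"minItems":1,"maxItems":10},"grip_n":{"type":"number"},"only":{"type":"string"},"quiet":{"type":"boolean"},"lines":{"type":"string"}},"required":["plan"],"additionalProperties":false}. plan is a list of rows, 1 to 10 of them, each of 7 numbers: dx, dy, dz in m, then a rotation vector rx, ry, rz in rad, then the opening from 0.0 (shut) to 1.0 (fully open); each row is the pose to reach, as a shift and turn from the pose commanded when the call began, along the tool's axes at that moment; what a row does not reach only later rows make up. A row lasts 1/8 s, in which the tool goes at most 0.0625 m and 0.188 rad, less where a joint would pass 70% of its speed; a pose out of reach is approached as far as the arm can. The fingers move at their own pace and stop on an object; grip_n is the grip in N (left out, the last holds). Time passes only in rows, so rows that do not move let the fingers close. The tool returns the time, the measured TCP pose, the force, the opening and the grip force at its end. only (a regular expression) keeps the lines of the reply that match it, lines (a string "A,B") keeps lines A to B, and quiet returns only ok. Input that does not fit is refused with a message, and nothing moves.
- probe_bus.get_state(): the state, without advancing time (a new reading comes with each control period).
- camrig.read_camera(name): name is "side" or "top"; returns a dict with "pixels" (420x560x3 uint8, red, green, blue), "camera_matrix" (3x3 intrinsics, pixels), "xyz" and "orientation" of the camera in the world. Camera axes: x right, y down, z forward; pixel columns grow to the right and rows downward; lengths in m; the calibration is good to about 2 mm. A picture is of the moment at which its call begins. There is no depth.
- job.sign_off(): hands the job in; it is judged then, once.
The state is a dict: "time": time; "qpos": joint angles; "dq": joint speeds; "joint_efforts": joint torques, N m; "eef_pos": TCP position; "tcp_rot": TCP orientation; "contact_force": force on the tool from outside, world axes, zero at the start; "wrist_torque": the same for the moment, N m; "opening": opening from 0.0 (shut) to 1.0 (fully open); "finger_force": force on a finger pad.
Only numpy, scipy, OpenCV 4.12 (cv2) and the standard library are available. Lean on these libraries where they do the work, as an engineer would, in place of code of your own. Each camera call takes 0.05 s, during which the arm holds its last target. There are 200 camera calls.

### The job

Make up the gift tower: lay both chocolate bars of the pile at the table's front left flat inside the open wooden tasting chest and close its lid. Then stack all the cartons that lie flat on the table (not the standing ones at the back), label up, one squarely on the other in the middle of the lid, edges in line and long sides along the chest's long side, and crown the column with the small round wooden box from the front right, centred on top. Leave everything else on the table where it is.

Things in the scene. Friction and masses are not known exactly. Their poses are not given: they have to be found in the camera images.
- chest: wooden tasting chest, loose, 0.64 kg. Base 130 x 200 mm (x by y), walls 8 mm, rims 50 mm up; inside 114 x 184 mm. A fixed padded white card over the pralines is the floor for the bars, 24 mm above the table. Origin: centre of its underside; y along the long side, x towards the hinge at the back (away from the robot), z up. Closed, the flat lid's top is 62 mm above the table
- chest_lid (a joint): lid angle: 0 closed, 1.745 fully open (stop, 10 degrees back past upright), where it starts. Flat board 11 mm thick, 202 mm wide, 0.16 kg, hinged along the chest's back at x = +67 mm, 51 mm up; its free edge is 135 mm from the hinge, so about 185 mm above the table when open. It stays open by itself, turns easily, and below about 1.4 rad sinks shut by its weight in about a second
- bar_0: one of two wrapped chocolate bars lying one on the other (within a few mm), 56 mm wide, 139 mm long over the wrapper's crimped ends (the solid part is 124 mm), 11 mm thick, red or green. Origin: centre of the underside; y runs along the length, x across the width. About 0.09 kg. The lower one
- bar_1: one of two wrapped chocolate bars lying one on the other (within a few mm), 56 mm wide, 139 mm long over the wrapper's crimped ends (the solid part is 124 mm), 11 mm thick, red or green. Origin: centre of the underside; y runs along the length, x across the width. About 0.09 kg. The upper one
- carton_0: one of up to three like chocolate cartons, dark with a white label, 62 x 98 x 26 mm, 0.11 kg, lying flat with the label up (may be absent). Origin: centre of its underside as it lies; y runs along the 98 mm length, x across the 62 mm width, z up. Stiff; take it across the 62 mm from above
- carton_1: one of up to three like chocolate cartons, dark with a white label, 62 x 98 x 26 mm, 0.11 kg, lying flat with the label up (may be absent). Origin: centre of its underside as it lies; y runs along the 98 mm length, x across the 62 mm width, z up. Stiff; take it across the 62 mm from above
- carton_2: one of up to three like chocolate cartons, dark with a white label, 62 x 98 x 26 mm, 0.11 kg, lying flat with the label up (may be absent). Origin: centre of its underside as it lies; y runs along the 98 mm length, x across the 62 mm width, z up. Stiff; take it across the 62 mm from above
- round_box: small round chip-wood box with a push-on lid, closed, 68 mm across and 30 mm high, 0.13 kg. Origin: centre of its underside, z up; take it across its 68 mm diameter from above
- ribbon_spool: bystander: ribbon spool lying flat, 73 mm across, 28 mm high; leave it alone. Origin: centre of its underside
- ink_pad: bystander: dark blue tin ink pad, 60 x 90 x 17 mm; leave it alone. Origin: centre of its underside

How it is judged:
By the outcome, as a careful person would: the job done as asked, in the order asked, and still so for the second after the job is handed in, with the robot touching nothing.
Of carton_0, carton_1, carton_2 only 2 to 3 are there at a start; the rules pass over those that are not, and their reading is None.
At some moment in a run one of round_box may be knocked a few centimetres aside while the robot is not near it.
Once in a run the grip may slacken for a moment while it holds something.
It also fails if it takes over 200 s, if anything falls off the work surface, if the arm or the gripper's body presses on something with over 40 N, if the wrist force passes 120 N, or if a joint passes its speed limit or range.

## Working session

There is one attempt and no reset: what is moved stays moved. The work goes in short steps, Python scripts to look and compute and a tool call to move; the robot and the scene stay as the last step left them, time stands still between calls to the robot, and variables do not carry over. Pictures are saved under pics/ and viewed, at most 14 in all, crops included, and the job is handed in when it is done.

```bash
ls; mkdir -p pics
```

Create h.py:
```python
import numpy as np, cv2
from scipy.spatial.transform import Rotation as R
from plant import ctrl, camrig, job, probe_bus
def cam(n,save=None):
    c=camrig.read_camera(n)
    if save: cv2.imwrite('pics/'+save,c['pixels'][:,:,::-1])
    return c
def ray(c,uv):
    d=np.linalg.inv(c['camera_matrix'])@np.array([uv[0],uv[1],1.])
    return np.array(c['xyz']),R.from_quat(c['orientation']).as_matrix()@d
def onz(c,uv,z):
    o,d=ray(c,uv); return o+d*(z-o[2])/d[2]
def proj(c,p):
    q=R.from_quat(c['orientation']).as_matrix().T@(np.array(p)-np.array(c['xyz'])); q=c['camera_matrix']@q; return q[:2]/q[2]
def go(p,yaw=None):
    "shift in tool axes to world p; yaw = world direction angle of tool y wanted"
    s=probe_bus.get_state(); r=R.from_quat(s['tcp_rot'])
    d=r.inv().apply(np.array(p)-s['eef_pos']); y=r.apply([0,1,0]); a=np.arctan2(y[1],y[0])
    out='shift %s  toolyaw %.3f'%(np.round(d,4),a)
    if yaw is not None:
        k=(yaw-a+np.pi/2)%np.pi-np.pi/2; out+=' rz(tool) %.3f (world turn %.3f)'%(-k,k)
    print(out,'tcp',np.round(s['eef_pos'],4),'q',np.round(s['qpos'],3))
```

Run:
```python
from h import *
for n in('top','side'):
    c=cam(n,n+'0.png'); print(n,c['camera_matrix'],c['xyz'],R.from_quat(c['orientation']).as_matrix())
print(probe_bus.get_state())
```

```text
pics
plant.py
top [[528.08578601   0.         278.00023439]
 [  0.         528.08578601 205.00398564]
 [  0.           0.           1.        ]] [0.20531481 0.02713156 1.83067263] [[-7.92360822e-04 -9.82024206e-01  1.88753360e-01]
 [-9.99997409e-01  3.75286635e-04 -2.24535451e-03]
 [ 2.13415587e-03 -1.88754650e-01 -9.82021959e-01]]
side [[489.11421907   0.         278.79510312]
 [  0.         489.11421907 205.81055179]
 [  0.           0.           1.        ]] [0.47242934 1.40841691 0.58241383] [[-9.99250945e-01  1.55635659e-04  3.86978608e-02]
 [-3.63118748e-02  3.41951965e-01 -9.39015602e-01]
 [-1.33789538e-02 -9.39717420e-01 -3.41690172e-01]]
{'time': 0.1, 'qpos': array([-1.27400973e+00,  2.87131951e-01,  1.57800883e+00,  3.85790198e-06,
        1.27860208e+00, -1.50014396e-01]), 'dq': array([ 0.00096783, -0.00381759, -0.00364935,  0.00023038, -0.00178352,
        0.00164795]), 'joint_efforts': array([-1.26937637e-03, -4.07295763e+01, -2.93698025e+01, -2.32853281e-04,
        3.47187968e-03, -6.12435702e-08]), 'eef_pos': array([ 0.29150173, -0.60816354,  0.23006069]), 'tcp_rot': array([ 9.75149279e-01,  2.21546220e-01, -7.69853901e-05, -1.07234732e-03]), 'contact_force': array([-0.4419648 ,  0.84626168,  0.11446954]), 'wrist_torque': array([-0.02469719,  0.04354318, -0.02452285]), 'finger_force': 0.0, 'opening': 0.9993587686657536}
```

View pics/top0.png

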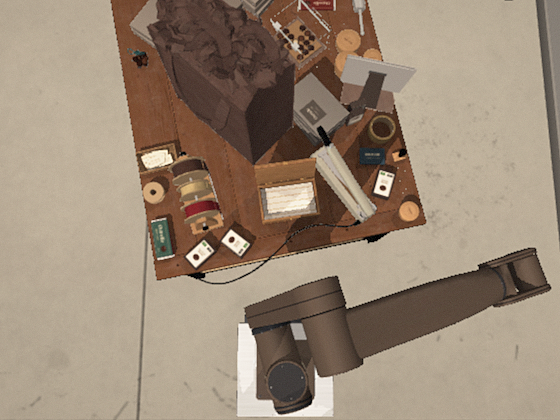

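View pics/side0.png

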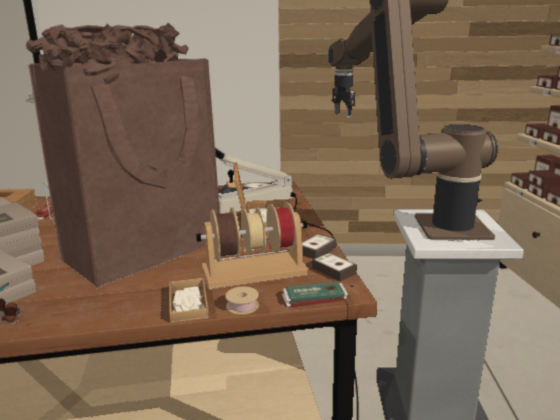

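The top view shows the bars at (163,240), three flat cartons at (200,253), (235,241) and (383,183), the round box at (409,212) and the open chest at (290,190). A white lamp-like object lies at (345,185). The side view shows the bar pile at (315,294) and two cartons at (319,246) and (335,266). I'll zoom in for detail.

Run:
```python
import cv2
a=cv2.imread('pics/top0.png')[125:285,135:435]; cv2.imwrite('pics/t0z.png',cv2.resize(a,(800,427),interpolation=cv2.INTER_CUBIC))
a=cv2.imread('pics/side0.png')[140:310,160:360]; cv2.imwrite('pics/s0z.png',cv2.resize(a,(700,595),interpolation=cv2.INTER_CUBIC))
```

```text
(no output)
```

View pics/t0z.png

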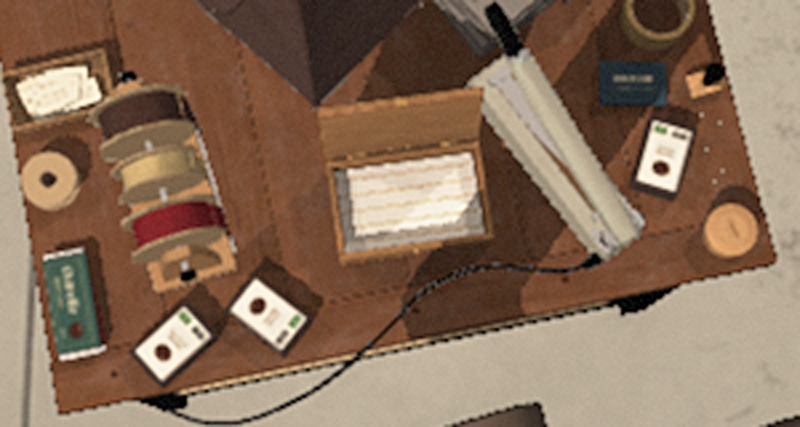

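View pics/s0z.png

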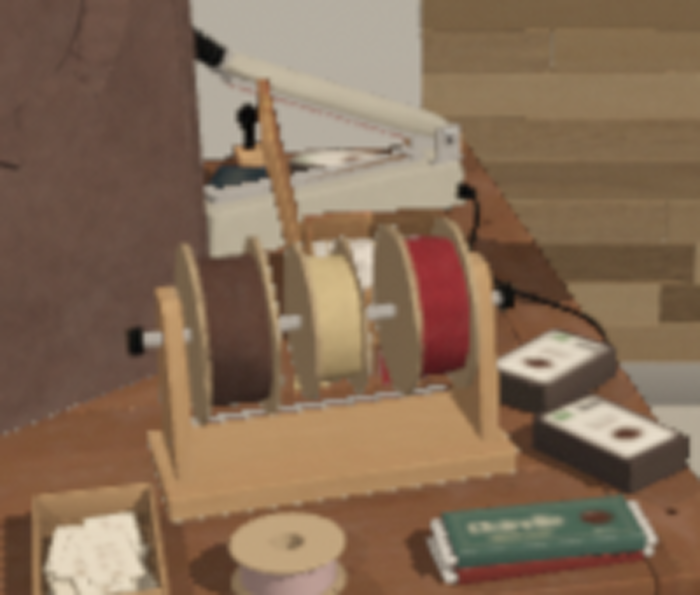

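The zoomed views show a bag sealer just right of the chest and a ribbon stand beside the bars. The green bar lies on the red one, and both bars are clear of the stand. Now I'll measure with masks.

Create meas.py:
```python
from h import *
def up(c,box,k=6):
    x0,y0,x1,y1=box; a=c['pixels'][y0:y1,x0:x1]
    return cv2.cvtColor(cv2.resize(a,None,fx=k,fy=k,interpolation=cv2.INTER_CUBIC),cv2.COLOR_RGB2HSV)
def rect(c,box,z,f,k=6,pr=None):
    h=up(c,box,k); m=f(*[h[:,:,i].astype(int) for i in range(3)]).astype(np.uint8)
    m=cv2.morphologyEx(m,cv2.MORPH_OPEN,np.ones((5,5)))
    cs=cv2.findContours(m,cv2.RETR_EXTERNAL,cv2.CHAIN_APPROX_NONE)[0]; b=max(cs,key=cv2.contourArea)[:,0,:]
    hull=cv2.convexHull(b)[:,0,:]
    P=np.array([onz(c,((u+.5)/k-.5+box[0],(v+.5)/k-.5+box[1]),z)[:2] for u,v in hull])
    (cx,cy),(w,h_),a=cv2.minAreaRect((P*1000).astype(np.float32))
    if w>h_: a+=90; w,h_=h_,w
    # long-axis direction angle in world
    la=np.deg2rad(a+90); la=(la+np.pi/2)%np.pi-np.pi/2
    if pr: print(pr,'centre %.1f %.1f size %.1f x %.1f long-axis angle %.3f'%(cx,cy,w,h_,la), 'pxarea',cv2.contourArea(b)/k/k)
    return cx/1000,cy/1000,la,(w,h_)
white=lambda h,s,v:(v>150)&(s<70)
green=lambda h,s,v:(h>60)&(h<100)&(s>60)
def solid(lim): return lambda h,s,v:(v<lim)|((v>110)&(s<90))
```

Run:
```python
from meas import *
c=cam('top')
for n,b in dict(cA=(183,235,218,272),cB=(220,222,253,260),cC=(370,165,398,200)).items():
    rect(c,b,.026,white,pr=n+' label')
rect(c,(148,215,178,262),.022,green,pr='bar')
rect(c,(148,215,178,262),.022,lambda h,s,v:green(h,s,v)|white(h,s,v),pr='bar+crimp')
rect(c,(396,196,424,226),.030,lambda h,s,v:(h<20)&(v>165),pr='round')
rect(c,(255,170,325,228),.024,lambda h,s,v:(s<75)&(v>70),pr='card')
p=c['pixels']
for u,v in[(409,212),(418,213),(400,225),(262,215),(270,216),(290,221)]: print((u,v),p[v,u])
a=p[150:235,248:332]; cv2.imwrite('pics/ch.png',cv2.resize(a[:,:,::-1],None,fx=7,fy=7,interpolation=cv2.INTER_CUBIC))
s=cam('side')
for h,q in (('barTop',[(430/3.5+160,528/3.5+140),(655/3.5+160,535/3.5+140)]),): print(h,[onz(s,i,.022).round(3) for i in q])
```

```text
cA label centre 384.5 291.7 size 54.0 x 85.9 long-axis angle -0.821 pxarea 387.2916666666667
cB label centre 421.8 170.3 size 54.1 x 86.0 long-axis angle 0.910 pxarea 382.4583333333333
cC label centre 630.9 -347.7 size 54.1 x 86.6 long-axis angle -0.306 pxarea 358.2638888888889
bar centre 440.5 402.7 size 19.3 x 120.9 long-axis angle 0.117 pxarea 45.40277777777778
bar+crimp centre 407.2 460.7 size 20.5 x 101.4 long-axis angle 0.046 pxarea 99.81944444444444
round centre 531.2 -429.7 size 67.7 x 67.7 long-axis angle 0.117 pxarea 293.9583333333333
card centre 569.8 -12.4 size 111.1 x 184.6 long-axis angle -1.434 pxarea 1589.9027777777776
(409, 212) [208 150 101]
(418, 213) [175 123  83]
(400, 225) [108  67  47]
(262, 215) [192 129  83]
(270, 216) [162 143 117]
(290, 221) [106  67  52]
barTop [array([0.506, 0.432, 0.022]), array([0.362, 0.439, 0.022])]
```

View pics/ch.png

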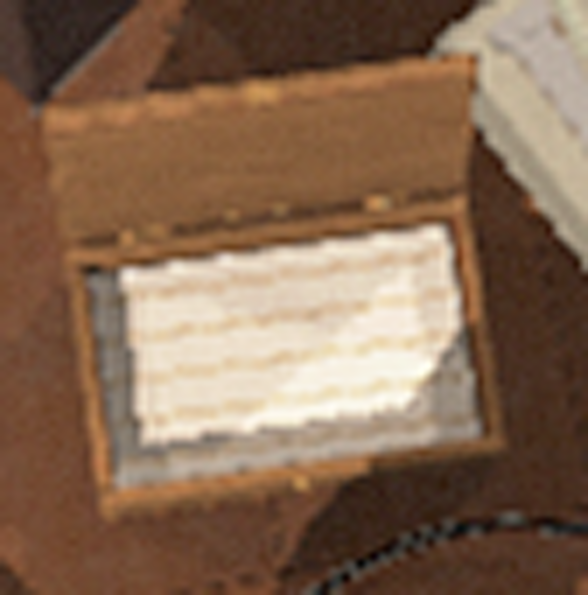

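The crop shows the chest's inner card with corners near (88,270), (462,225), (478,437) and (118,485). The lid leans back with its hinge at the top, and the card measures 111x185 mm against the known 114x184 (the front strip is hidden). Next I'll cross-check the chest and fix the bar mask.

Run:
```python
from meas import *
c=cam('top'); p=c['pixels']; hs=cv2.cvtColor(p,cv2.COLOR_RGB2HSV)
print([tuple(hs[v,u]) for u,v in [(163,225),(158,240),(163,240),(168,250),(163,257),(180,240),(176,240),(150,240)]])
rect(c,(142,210,184,268),.022,lambda h,s,v:(h>40)&(h<120)&(s>50),pr='bar')
rect(c,(142,210,184,268),.022,lambda h,s,v:((h>40)&(h<120)&(s>50))|(s<70)&(v>120),pr='bar+crimp')
o=np.array([.5683,-.0126]); a=.137; X=np.array([np.cos(a),np.sin(a)]);Y=np.array([-X[1],X[0]])
for x,y,z,t in[(-.065,.1,.05,'FL rim'),(-.065,-.1,.05,'FR rim'),(-.065,.1,0,'FL bot'),(-.065,-.1,0,'FR bot'),(.065,.1,.05,'BL'),(.065,-.1,.05,'BR'),(.067+.023+.005,.101,.184,'lid L'),(.095,-.101,.184,'lid R')]:
    print(t,((proj(c,[*(o+x*X+y*Y),z])-[248,150]+.5)*7).round(0))
s=cam('side')
rect(s,(275,275,355,310),.022,lambda h,s,v:((h>40)&(h<120)&(s>50)),pr='side bar green')
for n,b in dict(cA=(310,250,360,270),cB=(300,232,340,252)).items(): rect(s,b,.026,lambda h,s,v:(v>140)&(s<60),pr=n)
```

```text
[(np.uint8(74), np.uint8(74), np.uint8(89)), (np.uint8(54), np.uint8(39), np.uint8(104)), (np.uint8(45), np.uint8(47), np.uint8(131)), (np.uint8(69), np.uint8(63), np.uint8(97)), (np.uint8(14), np.uint8(37), np.uint8(213)), (np.uint8(10), np.uint8(145), np.uint8(120)), (np.uint8(11), np.uint8(135), np.uint8(96)), (np.uint8(15), np.uint8(63), np.uint8(161))]
bar centre 437.0 424.4 size 54.6 x 122.1 long-axis angle 0.201 pxarea 517.5277777777777
bar+crimp centre 437.0 424.4 size 54.6 x 122.1 long-axis angle 0.201 pxarea 517.5277777777777
FL rim [102. 504.]
FR rim [507. 449.]
FL bot [105. 520.]
FR bot [499. 466.]
BL [ 67. 247.]
BR [467. 193.]
lid L [ 46. 118.]
lid R [480.  60.]
side bar green centre 429.7 454.8 size 19.9 x 119.5 long-axis angle 0.197 pxarea 158.95833333333334
cA centre 373.1 289.2 size 90.6 x 111.7 long-axis angle -0.117 pxarea 445.9166666666667
cB centre 419.7 166.8 size 57.4 x 89.6 long-axis angle 0.914 pxarea 256.80555555555554
```

Run:
```python
from meas import *
c=cam('top');s=cam('side')
o1,d1=ray(c,(321,129));o2,d2=ray(s,(221,153))
A=np.array([d1,-d2]).T; t=np.linalg.lstsq(A,o2-o1,rcond=None)[0]; print('sealer tip',o1+t[0]*d1,o2+t[1]*d2)
for n,p in(('base',(345+10,185+25)),('stand',(163+40,175))): print(n,onz(c,p,.08))
go([.50,-.10,.32],1.771); go([.437,.424,.10],1.771)
```

```text
sealer tip [ 0.76135457 -0.11393146  0.2221863 ] [ 0.71856845 -0.11727334  0.20768859]
base [ 0.52456187 -0.2364059   0.08      ]
stand [0.64615583 0.27894964 0.08      ]
shift [ 0.4077 -0.3687 -0.0887]  toolyaw -1.124 rz(tool) 0.247 (world turn -0.247) tcp [ 0.2916 -0.6086  0.2311] q [-1.274  0.286  1.577  0.     1.279 -0.15 ]
shift [ 0.5772 -0.8684  0.1314]  toolyaw -1.124 rz(tool) 0.247 (world turn -0.247) tcp [ 0.2916 -0.6086  0.2311] q [-1.274  0.286  1.577  0.     1.279 -0.15 ]
```

Call:
inch_along:
  plan:
    - [0,0,-0.05,0,0,0,1]
    - [0,0,-0.09,0,0,0,1]
  grip_n: 40

```text
time: 0.65
eef_pos: [0.2917, -0.6087, 0.3227]
tcp_rot: [0.975, 0.222, 0.0, 0.0]
contact_force: [0.1, -0.3, 0.3]
opening: 0.995
finger_force: 0.0
```

Call:
inch_along:
  plan:
    - [0.408,-0.369,0,0,0,0.247,1]
    - [0.408,-0.369,0,0,0,0.247,1]
    - [0.408,-0.369,0,0,0,0.247,1]
    - [0.408,-0.369,0,0,0,0.247,1]
    - [0.408,-0.369,0,0,0,0.247,1]
    - [0.408,-0.369,0,0,0,0.247,1]
    - [0.408,-0.369,0,0,0,0.247,1]
    - [0.408,-0.369,0,0,0,0.247,1]
    - [0.408,-0.369,0,0,0,0.247,1]
    - [0.408,-0.369,0,0,0,0.247,1]

```text
time: 1.9
eef_pos: [0.5008, -0.0967, 0.3216]
tcp_rot: [0.995, 0.102, 0.0, -0.0]
contact_force: [0.5, -0.3, -0.4]
opening: 1.002
finger_force: 0.0
```

```bash
python3 -c "
from h import *
go([.437,.424,.15],1.771)"
```

```text
shift [ 0.0436 -0.5228  0.1717]  toolyaw -1.365 rz(tool) 0.005 (world turn -0.005) tcp [ 0.5008 -0.0967  0.3216] q [-0.39  -0.142  1.867  0.     1.417  0.975]
```

Call:
inch_along:
  plan:
    - [0.02,-0.26,0,0,0,0,1]
    - [0.02,-0.26,0,0,0,0,1]
    - [0.02,-0.26,0,0,0,0,1]
    - [0.02,-0.26,0,0,0,0,1]
    - [0.044,-0.523,0.1,0,0,0,1]
    - [0.044,-0.523,0.17,0,0,0,1]
    - [0.044,-0.523,0.17,0,0,0,1]
    - [0.044,-0.523,0.17,0,0,0,1]
    - [0.044,-0.523,0.17,0,0,0,1]
    - [0.044,-0.523,0.17,0,0,0,1]

```text
time: 3.15
eef_pos: [0.4379, 0.422, 0.1475]
tcp_rot: [0.995, 0.101, -0.003, 0.002]
contact_force: [0.9, -0.4, -0.7]
opening: 1.001
finger_force: 0.0
```

```bash
python3 -c "
from meas import *
go([.437,.424,.05],1.771); go([.437,.424,.003],1.771)"
```

```text
shift [ 0.     -0.0024  0.0975]  toolyaw -1.369 rz(tool) 0.002 (world turn -0.002) tcp [0.4379 0.422  0.1475] q [ 0.6    0.225  1.811 -0.     1.112  1.969]
shift [ 0.0003 -0.0026  0.1445]  toolyaw -1.369 rz(tool) 0.002 (world turn -0.002) tcp [0.4379 0.422  0.1475] q [ 0.6    0.225  1.811 -0.     1.112  1.969]
```

Call:
inch_along:
  plan:
    - [0,-0.002,0.05,0,0,0,1]
    - [0,-0.002,0.1,0,0,0,1]
    - [0,-0.002,0.125,0,0,0,1]
    - [0,-0.002,0.145,0,0,0,1]
    - [0,-0.002,0.145,0,0,0,1]
    - [0,-0.002,0.145,0,0,0,0.6]
    - [0,-0.002,0.145,0,0,0,0.5]
    - [0,-0.002,0.145,0,0,0,0.4]
    - [0,-0.002,0.145,0,0,0,0.3]
  grip_n: 40

```text
time: 4.28
eef_pos: [0.4406, 0.4247, 0.0086]
tcp_rot: [0.995, 0.1, 0.002, -0.001]
contact_force: [-0.2, -0.4, 6.0]
opening: 0.642
finger_force: 44.3
```

Call:
inch_along:
  plan:
    - [0,0,0,0,0,0,0.3]
    - [0,0,0,0,0,0,0.3]

```text
time: 4.53
eef_pos: [0.4406, 0.4247, 0.0086]
tcp_rot: [0.995, 0.1, 0.002, -0.001]
contact_force: [-0.3, -0.8, 6.3]
opening: 0.641
finger_force: 44.3
```

```bash
python3 -c "
from meas import *
go([.437,.424,.15]);cam('side','s1.png')"
```

```text
shift [-0.0032 -0.0003 -0.1414]  toolyaw -1.371 tcp [0.4406 0.4247 0.0086] q [ 0.601  0.419  1.858 -0.     0.861  1.972]
```

Call:
inch_along:
  plan:
    - [0,0,-0.03,0,0,0,0.3]
    - [0,0,-0.06,0,0,0,0.3]
    - [0,0,-0.12,0,0,0,0.3]
    - [0,0,-0.18,0,0,0,0.3]
    - [0,0,-0.22,0,0,0,0.3]
    - [0,0,-0.22,0,0,0,0.3]
  grip_n: 60

```text
time: 5.32
eef_pos: [0.4408, 0.425, 0.2314]
tcp_rot: [0.995, 0.1, 0.004, -0.002]
contact_force: [1.3, -0.2, -1.1]
opening: 0.631
finger_force: 66.6
```

```bash
python3 -c "
from meas import *
cam('side','s2.png');go([.568,-.0126,.22],.137)"
```

```text
shift [0.0392 0.4535 0.0074]  toolyaw -1.371 rz(tool) -1.508 (world turn 1.508) tcp [0.4395 0.424  0.2279] q [ 0.602  0.148  1.746 -0.     1.244  1.972]
```

View pics/s2.png

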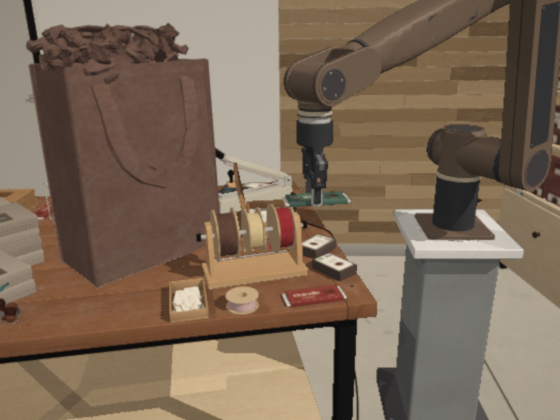

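Only the green bar came up; the red one stayed at (315,296) in the side view. I'll place the green bar now and fetch the red one after.

Call:
inch_along:
  plan:
    - [0.039,0.454,0,0,0,-1.508,0.3]
    - [0.039,0.454,0,0,0,-1.508,0.3]
    - [0.039,0.454,0,0,0,-1.508,0.3]
    - [0.039,0.454,0,0,0,-1.508,0.3]
    - [0.039,0.454,0,0,0,-1.508,0.3]
    - [0.039,0.454,0,0,0,-1.508,0.3]
    - [0.039,0.454,0,0,0,-1.508,0.3]
    - [0.039,0.454,0,0,0,-1.508,0.3]
    - [0.039,0.454,0,0,0,-1.508,0.3]
    - [0.039,0.454,0,0,0,-1.508,0.3]

```text
time: 6.62
eef_pos: [0.566, -0.014, 0.2231]
tcp_rot: [0.658, 0.753, -0.001, -0.002]
contact_force: [-0.2, 0.1, -0.5]
opening: 0.638
finger_force: 66.5
```

```bash
python3 -c "
from meas import *
cam('top','t2.png');go([.568,-.0126,.035],.137);go([.568,-.0126,.022],.137)
import cv2
a=cv2.imread('pics/t2.png')[125:285,135:435]; cv2.imwrite('pics/t2z.png',cv2.resize(a,(800,427),interpolation=cv2.INTER_CUBIC))"
```

```text
shift [0.0002 0.0028 0.1886]  toolyaw 0.135 rz(tool) -0.002 (world turn 0.002) tcp [ 0.5662 -0.0134  0.2236] q [-0.203  0.057  1.852  0.     1.237 -0.338]
shift [2.000e-04 2.800e-03 2.016e-01]  toolyaw 0.135 rz(tool) -0.002 (world turn 0.002) tcp [ 0.5662 -0.0134  0.2236] q [-0.203  0.057  1.852  0.     1.237 -0.338]
```

View pics/t2z.png

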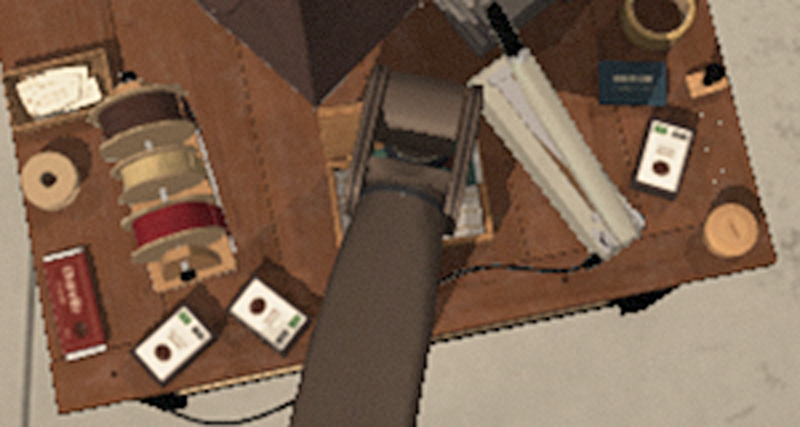

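The red bar stays at the front left, and the green bar is over the chest.

Call:
inch_along:
  plan:
    - [0,0.002,0.06,0,0,0,0.3]
    - [0,0.002,0.12,0,0,0,0.3]
    - [0,0.002,0.16,0,0,0,0.3]
    - [0,0.002,0.185,0,0,0,0.3]
    - [0,0.002,0.185,0,0,0,0.3]
    - [0,0.002,0.185,0,0,0,0.3]

```text
time: 7.42
eef_pos: [0.57, -0.0129, 0.0422]
tcp_rot: [0.657, 0.754, 0.0, 0.001]
contact_force: [0.4, -0.3, -0.3]
opening: 0.636
finger_force: 66.5
```

Call:
inch_along:
  plan:
    - [0,0,0.007,0,0,0,0.3]
    - [0,0,0.007,0,0,0,0.3]

```text
time: 7.68
eef_pos: [0.5696, -0.0133, 0.0347]
tcp_rot: [0.657, 0.754, 0.0, 0.0]
contact_force: [0.2, 0.1, -1.4]
opening: 0.634
finger_force: 66.5
```

Call:
inch_along:
  plan:
    - [0,0,0.005,0,0,0,0.3]
    - [0,0,0.005,0,0,0,0.3]

```text
time: 7.92
eef_pos: [0.5691, -0.0133, 0.029]
tcp_rot: [0.657, 0.754, -0.0, -0.0]
contact_force: [0.2, -0.3, -2.4]
opening: 0.639
finger_force: 66.5
```

Call:
inch_along:
  plan:
    - [0,0,0.004,0,0,0,0.3]
    - [0,0,0.004,0,0,0,0.3]

```text
time: 8.18
eef_pos: [0.5691, -0.0133, 0.0249]
tcp_rot: [0.657, 0.754, -0.0, -0.0]
contact_force: [0.1, -0.0, -0.9]
opening: 0.636
finger_force: 66.5
```

Call:
inch_along:
  plan:
    - [0,0,0.003,0,0,0,0.3]
    - [0,0,0.003,0,0,0,0.3]

```text
time: 8.43
eef_pos: [0.5693, -0.0133, 0.0221]
tcp_rot: [0.657, 0.754, -0.0, -0.0]
contact_force: [-0.3, 0.1, -0.8]
opening: 0.638
finger_force: 66.5
```

Call:
inch_along:
  plan:
    - [0,0,0.003,0,0,0,0.3]
    - [0,0,0.003,0,0,0,0.3]

```text
time: 8.68
eef_pos: [0.5696, -0.0133, 0.0218]
tcp_rot: [0.657, 0.754, -0.001, -0.001]
contact_force: [-7.2, 0.8, 12.8]
opening: 0.634
finger_force: 68.0
```

Call:
inch_along:
  plan:
    - [0,0,0.002,0,0,0,0.3]
    - [0,0,0.002,0,0,0,0.3]

```text
time: 8.93
eef_pos: [0.5696, -0.0133, 0.0217]
tcp_rot: [0.657, 0.754, -0.001, -0.001]
contact_force: [-12.5, 0.1, 23.5]
opening: 0.634
finger_force: 69.2
```

Call:
inch_along:
  plan:
    - [0,0,-0.004,0,0,0,0.3]
    - [0,0,-0.004,0,0,0,0.68]
    - [0,0,-0.004,0,0,0,0.74]
    - [0,0,-0.004,0,0,0,0.76]
    - [0,0,-0.004,0,0,0,0.76]
    - [0,0,-0.03,0,0,0,0.76]
    - [0,0,-0.09,0,0,0,0.76]
    - [0,0,-0.15,0,0,0,1]
    - [0,0,-0.2,0,0,0,1]

```text
time: 10.05
eef_pos: [0.5697, -0.0133, 0.2199]
tcp_rot: [0.657, 0.754, 0.001, 0.001]
contact_force: [1.2, -0.8, -1.0]
opening: 1.0
finger_force: 0.0
```

```bash
python3 -c "
from meas import *
go([.437,.424,.22],1.771)"
```

```text
shift [ 0.4514 -0.0717 -0.0005]  toolyaw 0.137 rz(tool) 1.508 (world turn -1.508) tcp [ 0.5697 -0.0133  0.2199] q [-0.201  0.065  1.851  0.     1.224 -0.338]
```

Call:
inch_along:
  plan:
    - [0.45,-0.072,0,0,0,1.508,1]
    - [0.45,-0.072,0,0,0,1.508,1]
    - [0.45,-0.072,0,0,0,1.508,1]
    - [0.45,-0.072,0,0,0,1.508,1]
    - [0.45,-0.072,0,0,0,1.508,1]
    - [0.45,-0.072,0,0,0,1.508,1]
    - [0.45,-0.072,0,0,0,1.508,1]
    - [0.45,-0.072,0,0,0,1.508,1]
    - [0.45,-0.072,0,0,0,1.508,1]
    - [0.45,-0.072,0,0,0,1.508,1]

```text
time: 11.3
eef_pos: [0.4361, 0.4231, 0.2169]
tcp_rot: [0.995, 0.101, -0.0, 0.0]
contact_force: [1.1, -0.0, 1.3]
opening: 1.0
finger_force: 0.0
```

```bash
python3 -c "
from meas import *
c=cv2.imread('pics/t2.png')[:,:,::-1]; t=cam('top'); d=dict(t); d['pixels']=c
red=lambda h,s,v:((h<6)|(h>165))&(s>95)
x,y,a,_=rect(d,(142,210,184,268),.011,red,pr='red')
print(onz(d,((45+32)/2.667+135-0.5,(250+358)/2/2.667+125-.5),.011))
x,y,a,_=rect(t,(255,170,325,228),.035,lambda h,s,v:(h>40)&(h<120)&(s>50),pr='green in chest')
go([.437,.424,.0],1.771)"
```

```text
red centre 439.1 423.0 size 58.8 x 124.4 long-axis angle 0.263 pxarea 568.125
[0.43708557 0.42025572 0.011     ]
green in chest centre 571.6 -19.9 size 53.1 x 120.9 long-axis angle -1.436 pxarea 283.65277777777777
shift [ 0.001  -0.0013  0.2169]  toolyaw -1.369 rz(tool) 0.002 (world turn -0.002) tcp [0.4364 0.4226 0.2169] q [ 0.602  0.152  1.762 -0.     1.228  1.971]
```

Call:
inch_along:
  plan:
    - [0,-0.001,0.06,0,0,0,1]
    - [0,-0.001,0.12,0,0,0,1]
    - [0,-0.001,0.17,0,0,-0.02,1]
    - [0,-0.001,0.2,0,0,-0.02,1]
    - [0,-0.001,0.208,0,0,-0.02,1]
    - [0,-0.001,0.208,0,0,-0.02,0.75]
    - [0,-0.001,0.208,0,0,-0.02,0.75]
  grip_n: 40

```text
time: 12.22
eef_pos: [0.4379, 0.4244, 0.0115]
tcp_rot: [0.994, 0.11, 0.002, -0.001]
contact_force: [0.7, 0.4, 0.5]
opening: 0.752
finger_force: 0.0
```

Call:
inch_along:
  plan:
    - [0,0,0.004,0,0,0,0.75]
    - [0,0,0.004,0,0,0,0.75]

```text
time: 12.48
eef_pos: [0.4366, 0.4238, 0.0058]
tcp_rot: [0.994, 0.11, 0.0, -0.0]
contact_force: [-0.6, -0.3, 0.8]
opening: 0.749
finger_force: 0.0
```

Call:
inch_along:
  plan:
    - [0,0,0.003,0,0,0,0.75]
    - [0,0,0.003,0,0,0,0.75]

```text
time: 12.72
eef_pos: [0.4362, 0.4235, 0.002]
tcp_rot: [0.994, 0.11, -0.0, 0.0]
contact_force: [-0.3, 0.1, 0.2]
opening: 0.747
finger_force: 0.0
```

Call:
inch_along:
  plan:
    - [0,0,0,0,0,0,0.65]
    - [0,0,0,0,0,0,0.5]
    - [0,0,0,0,0,0,0.3]
    - [0,0,0,0,0,0,0.3]
  grip_n: 60

```text
time: 13.22
eef_pos: [0.4368, 0.4239, 0.003]
tcp_rot: [0.994, 0.11, 0.0, -0.0]
contact_force: [-1.5, -0.9, 5.5]
opening: 0.629
finger_force: 63.2
```

Call:
inch_along:
  plan:
    - [0,0,-0.03,0,0,0,0.3]
    - [0,0,-0.08,0,0,0,0.3]
    - [0,0,-0.14,0,0,0,0.3]
    - [0,0,-0.2,0,0,0,0.3]
    - [0,0,-0.22,0,0,0,0.3]
    - [0,0,-0.22,0,0,0,0.3]

```text
time: 13.98
eef_pos: [0.4368, 0.4239, 0.223]
tcp_rot: [0.994, 0.11, 0.001, -0.001]
contact_force: [0.5, -0.5, -0.7]
opening: 0.624
finger_force: 63.0Traceback (most recent call last):
```

```bash
python3 -c "
from meas import *
s=cam('side'); rect(s,(275,275,355,310),.011,lambda h,s,v:((h<6)|(h>165))&(s>95),pr='red on table?')
rect(s,(270,180,360,225),.22,lambda h,s,v:((h<6)|(h>165))&(s>95),pr='red in air?')
go([.568,-.0126,.22],.137)"
```

```text
  File "<string>", line 3, in <module>
    s=cam('side'); rect(s,(275,275,355,310),.011,lambda h,s,v:((h<6)|(h>165))&(s>95),pr='red on table?')
                   ~~~~^^^^^^^^^^^^^^^^^^^^^^^^^^^^^^^^^^^^^^^^^^^^^^^^^^^^^^^^^^^^^^^^^^^^^^^^^^^^^^^^^
  File "meas.py", line 8, in rect
    cs=cv2.findContours(m,cv2.RETR_EXTERNAL,cv2.CHAIN_APPROX_NONE)[0]; b=max(cs,key=cv2.contourArea)[:,0,:]
                                                                         ~~~^^^^^^^^^^^^^^^^^^^^^^^^
ValueError: max() iterable argument is empty
```

```bash
python3 -c "
from meas import *
go([.5695,-.0145,.22],.137)"
```

```text
shift [0.035  0.4563 0.0009]  toolyaw -1.351 rz(tool) -1.488 (world turn 1.488) tcp [0.4359 0.4232 0.2206] q [ 0.604  0.15   1.758 -0.     1.236  1.955]
```

Call:
inch_along:
  plan:
    - [0.03,0.455,0,0,0,-1.49,0.3]
    - [0.03,0.455,0,0,0,-1.49,0.3]
    - [0.03,0.455,0,0,0,-1.49,0.3]
    - [0.03,0.455,0,0,0,-1.49,0.3]
    - [0.03,0.455,0,0,0,-1.49,0.3]
    - [0.03,0.455,0,0,0,-1.49,0.3]
    - [0.03,0.455,0,0,0,-1.49,0.3]
    - [0.03,0.455,0,0,0,-1.49,0.3]
    - [0.03,0.455,0,0,0,-1.49,0.3]
    - [0.03,0.455,0,0,0,-1.49,0.3]

```text
time: 15.28
eef_pos: [0.5633, -0.0143, 0.2183]
tcp_rot: [0.657, 0.754, -0.002, -0.003]
contact_force: [-0.2, 0.8, -1.1]
opening: 0.63
finger_force: 63.0
```

```bash
python3 -c "
from meas import *
go([.5695,-.0145,.043],.137)"
```

```text
shift [-0.0014  0.0072  0.1753]  toolyaw 0.136 rz(tool) -0.001 (world turn 0.001) tcp [ 0.5633 -0.0143  0.2183] q [-0.206  0.057  1.863  0.     1.229 -0.342]
```

Call:
inch_along:
  plan:
    - [0,0.005,0.06,0,0,0,0.3]
    - [0,0.005,0.12,0,0,0,0.3]
    - [0,0.005,0.16,0,0,0,0.3]
    - [0,0.005,0.171,0,0,0,0.3]
    - [0,0.005,0.171,0,0,0,0.3]
    - [0,0.005,0.171,0,0,0,0.3]

```text
time: 16.02
eef_pos: [0.5715, -0.0133, 0.0535]
tcp_rot: [0.656, 0.755, 0.001, 0.002]
contact_force: [-0.2, 0.2, 0.2]
opening: 0.628
finger_force: 63.0
```

Call:
inch_along:
  plan:
    - [0,0,0.003,0,0,0,0.3]
    - [0,0,0.003,0,0,0,0.3]

```text
time: 16.27
eef_pos: [0.5704, -0.0133, 0.0492]
tcp_rot: [0.656, 0.754, 0.0, 0.001]
contact_force: [-0.1, -0.5, -0.8]
opening: 0.625
finger_force: 63.0
```

Call:
inch_along:
  plan:
    - [0,0,0.002,0,0,0,0.3]
    - [0,0,0.002,0,0,0,0.3]

```text
time: 16.52
eef_pos: [0.5697, -0.0132, 0.0462]
tcp_rot: [0.656, 0.755, -0.0, -0.0]
contact_force: [0.5, 1.1, -0.5]
opening: 0.627
finger_force: 63.0
```

```bash
python3 -c "
from meas import *
go([.5695,-.0135,.038],.137)"
```

```text
shift [-0.0003 -0.0003  0.0082]  toolyaw 0.139 rz(tool) 0.002 (world turn -0.002) tcp [ 0.5697 -0.0132  0.0462] q [-0.201  0.283  1.954 -0.     0.905 -0.34 ]
```

Call:
inch_along:
  plan:
    - [0,0,0.004,0,0,0,0.3]
    - [0,0,0.004,0,0,0,0.3]

```text
time: 16.77
eef_pos: [0.5695, -0.0131, 0.0418]
tcp_rot: [0.656, 0.754, -0.0, -0.001]
contact_force: [-0.5, -0.4, -0.7]
opening: 0.628
finger_force: 63.0
```

Call:
inch_along:
  plan:
    - [0,0,0.003,0,0,0,0.3]
    - [0,0,0.003,0,0,0,0.3]

```text
time: 17.02
eef_pos: [0.5696, -0.0132, 0.0389]
tcp_rot: [0.656, 0.754, -0.0, -0.0]
contact_force: [0.0, 0.3, -0.6]
opening: 0.629
finger_force: 63.0
```

Call:
inch_along:
  plan:
    - [0,0,0.002,0,0,0,0.3]
    - [0,0,0.002,0,0,0,0.3]

```text
time: 17.27
eef_pos: [0.5701, -0.0132, 0.038]
tcp_rot: [0.656, 0.755, -0.0, -0.0]
contact_force: [-2.0, -0.1, 4.9]
opening: 0.628
finger_force: 63.6
```

Call:
inch_along:
  plan:
    - [0,0,-0.002,0,0,0,0.3]
    - [0,0,-0.002,0,0,0,0.68]
    - [0,0,-0.002,0,0,0,0.74]
    - [0,0,-0.002,0,0,0,0.76]
    - [0,0,-0.002,0,0,0,0.76]
    - [0,0,-0.03,0,0,0,0.76]
    - [0,0,-0.09,0,0,0,0.76]
    - [0,0,-0.15,0,0,0,1]
    - [0,0,-0.21,0,0,0,1]
    - [0,0,-0.24,0,0,0,1]

```text
time: 18.52
eef_pos: [0.5711, -0.0134, 0.2822]
tcp_rot: [0.656, 0.755, 0.002, 0.003]
contact_force: [0.7, 0.2, -0.5]
opening: 0.999
finger_force: 0.0
```

Call:
inch_along:
  plan:
    - [0.2,-0.06,0,0,0,0,0]
    - [0.2,-0.06,0,0,0,0,0]
    - [0.2,-0.06,0,0,0,0,0]
    - [0.2,-0.06,0,0,0,0,0]

```text
time: 19.02
eef_pos: [0.481, 0.1791, 0.2774]
tcp_rot: [0.655, 0.756, 0.0, -0.0]
contact_force: [0.2, -0.3, 0.5]
opening: 0.143
finger_force: 0.0
```

```bash
python3 -c "
from meas import *
c=cam('top','t3.png'); s=cam('side','s3.png')
cv2.imwrite('pics/t3z.png',cv2.resize(c['pixels'][120:230,225:365,::-1],None,fx=5,fy=5,interpolation=cv2.INTER_CUBIC))
print('bag corner',onz(c,(254,162),0),onz(s,(107,276),0))
a=.137;X=np.array([np.cos(a),np.sin(a),0]);O=np.array([.5683,-.0126,0])
go(O+.13*X+[0,0,.27],.137);go(O+.13*X+[0,0,.155],.137)"
```

```text
bag corner [0.71424808 0.10888298 0.        ] [0.95344344 0.32566839 0.        ]
shift [-0.2022  0.1886  0.0074]  toolyaw 0.143 rz(tool) 0.006 (world turn -0.006) tcp [0.4816 0.1784 0.2774] q [ 0.157 -0.109  1.916  0.     1.335  0.014]
shift [-0.2022  0.1886  0.1224]  toolyaw 0.143 rz(tool) 0.006 (world turn -0.006) tcp [0.4816 0.1784 0.2774] q [ 0.157 -0.109  1.916  0.     1.335  0.014]
```

View pics/t3z.png

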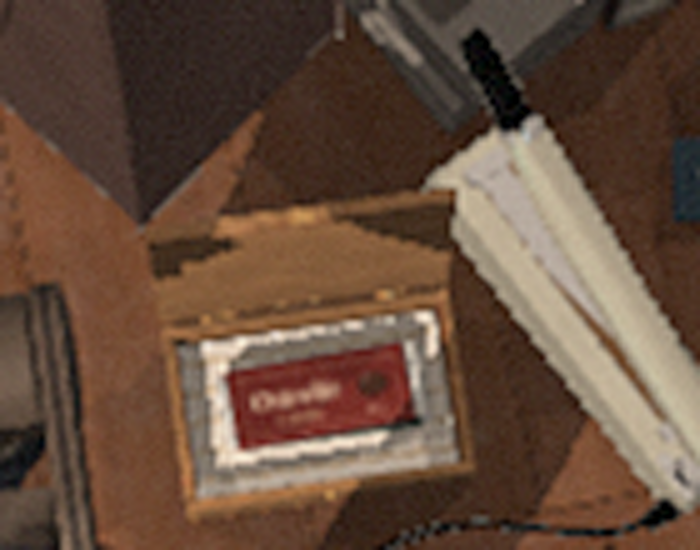

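Both bars lie flat in the chest, red on green (red centre near (320,397) in the crop). The bag corner is at (140,222) and the sealer tip at (480,45). I'll close the lid by pushing it from behind, between those two.

```bash
python3 -c "
from meas import *
go([.701,-.0245,.27],.137)"
```

```text
shift [-0.2321  0.1883  0.0074]  toolyaw 0.143 rz(tool) 0.006 (world turn -0.006) tcp [0.4816 0.1784 0.2774] q [ 0.157 -0.109  1.916  0.     1.335  0.014]
```

Call:
inch_along:
  plan:
    - [-0.15,0,0,0,0,0,0]
    - [-0.15,0,0,0,0,0,0]
    - [-0.22,0.1,0,0,0,0,0]
    - [-0.232,0.185,0,0,0,0,0]
    - [-0.232,0.185,0,0,0,0,0]
    - [-0.232,0.185,0,0,0,0,0]
    - [-0.232,0.185,0,0,0,0,0]
    - [-0.232,0.185,0,0,0,0,0]

```text
time: 20.12
eef_pos: [0.6974, -0.0281, 0.2769]
tcp_rot: [0.657, 0.754, -0.0, -0.0]
contact_force: [-0.0, 0.4, 0.8]
opening: -0.0
finger_force: 0.0
```

```bash
python3 -c "
from meas import *
go([.701,-.0245,.155],.137)"
```

```text
shift [0.0031 0.0042 0.1219]  toolyaw 0.138 rz(tool) 0.001 (world turn -0.001) tcp [ 0.6974 -0.0281  0.2769] q [-0.185  0.309  1.466 -0.     1.368 -0.324]
```

Call:
inch_along:
  plan:
    - [0.002,0.006,0.03,0,0,0,0]
    - [0.002,0.006,0.06,0,0,0,0]
    - [0.002,0.006,0.09,0,0,0,0]
    - [0.002,0.006,0.122,0,0,0,0]
    - [0.002,0.006,0.122,0,0,0,0]
    - [0.002,0.006,0.122,0,0,0,0]

```text
time: 20.88
eef_pos: [0.704, -0.0247, 0.1574]
tcp_rot: [0.656, 0.755, 0.001, 0.001]
contact_force: [-0.2, -0.2, 0.8]
opening: 0.002
finger_force: 0.0
```

Call:
inch_along:
  plan:
    - [0,-0.01,0,0,0,0,0]
    - [0,-0.02,0,0,0,0,0]
    - [0,-0.03,0,0,0,0,0]
    - [0,-0.04,0,0,0,0,0]
    - [0,-0.04,0,0,0,0,0]

```text
time: 21.5
eef_pos: [0.6632, -0.0304, 0.1553]
tcp_rot: [0.656, 0.754, -0.0, -0.0]
contact_force: [0.0, 0.8, -0.2]
opening: 0.007
finger_force: 0.0
```

Call:
inch_along:
  plan:
    - [0,-0.01,0,0,0,0,0]
    - [0,-0.02,0,0,0,0,0]
    - [0,-0.03,0,0,0,0,0]
    - [0,-0.045,0,0,0,0,0]
    - [0,-0.06,0,0,0,0,0]
    - [0,-0.06,-0.02,0,0,0,0]
    - [0,-0.06,-0.08,0,0,0,0]
    - [0,-0.06,-0.13,0,0,0,0]

```text
time: 22.5
eef_pos: [0.6052, -0.0388, 0.2894]
tcp_rot: [0.656, 0.754, 0.001, 0.001]
contact_force: [1.0, -0.1, 0.3]
opening: 0.001
finger_force: 0.0
```

Call:
inch_along:
  plan:
    - [0.2,-0.13,0,0,0,0,1]
    - [0.2,-0.13,0,0,0,0,1]
    - [0.2,-0.13,0,0,0,0,1]
    - [0.2,-0.13,0,0,0,0,1]
    - [0.2,-0.13,0,0,0,0,1]

```text
time: 23.12
eef_pos: [0.4469, 0.1436, 0.2875]
tcp_rot: [0.655, 0.756, 0.001, 0.001]
contact_force: [0.4, -1.2, 0.1]
opening: 0.999
finger_force: 0.0
```

```bash
python3 -c "
from meas import *
c=cam('top','t4.png')
cv2.imwrite('pics/t4z.png',cv2.resize(c['pixels'][150:270,170:430,::-1],None,fx=3,fy=3,interpolation=cv2.INTER_CUBIC))"
```

```text
(no output)
```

View pics/t4z.png

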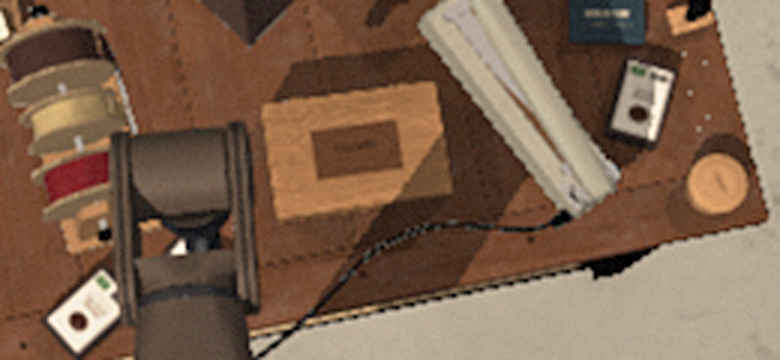

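The lid is closed flat, spanning about (262,80)–(452,220) in the crop, and everything else is untouched. On to the first carton, B.

```bash
python3 -c "
from meas import *
c=cam('top')
rect(c,(250,160,330,230),.062,lambda h,s,v:((h>8)&(h<22)&(s>70)&(v>128))|((h<22)&(s>60)&(v>90)&False),pr='lid')
p=cv2.cvtColor(c['pixels'],cv2.COLOR_RGB2HSV)
print([tuple(map(int,p[v,u])) for u,v in [(265,190),(315,195),(312,212),(290,220),(290,228),(330,190),(285,170)]])
go([.4218,.1703,.15],-.661)"
```

```text
lid centre 565.5 -11.8 size 137.8 x 204.8 long-axis angle -1.425 pxarea 2046.9166666666667
[(14, 140, 158), (13, 137, 155), (14, 139, 112), (12, 143, 112), (11, 139, 88), (12, 157, 65), (9, 127, 76)]
shift [ 0.0321 -0.023   0.137 ]  toolyaw 0.140 rz(tool) 0.801 (world turn -0.801) tcp [0.4487 0.1417 0.2871] q [ 0.09  -0.222  1.997 -0.     1.364 -0.05 ]
```

Call:
inch_along:
  plan:
    - [0.032,-0.023,0.03,0,0,0.801,1]
    - [0.032,-0.023,0.06,0,0,0.801,1]
    - [0.032,-0.023,0.09,0,0,0.801,1]
    - [0.032,-0.023,0.12,0,0,0.801,1]
    - [0.032,-0.023,0.15,0,0,0.801,1]
    - [0.032,-0.023,0.2,0,0,0.801,1]
    - [0.032,-0.023,0.2,0,0,0.801,1]
    - [0.032,-0.023,0.2,0,0,0.801,1]
  grip_n: 50

```text
time: 24.22
eef_pos: [0.4229, 0.1696, 0.087]
tcp_rot: [0.899, 0.438, 0.001, 0.0]
contact_force: [0.1, 0.1, 1.7]
opening: 1.004
finger_force: 0.0
```

```bash
python3 -c "
from meas import *
go([.4218,.1703,.005],-.661)"
```

```text
shift [-0.0002 -0.0014  0.082 ]  toolyaw -0.663 rz(tool) -0.002 (world turn 0.002) tcp [0.4229 0.1696 0.087 ] q [ 0.158 -0.028  2.213 -0.     0.954  0.821]
```

Call:
inch_along:
  plan:
    - [0,-0.001,0.04,0,0,0,1]
    - [0,-0.001,0.075,0,0,0,1]
    - [0,-0.001,0.082,0,0,0,1]
    - [0,-0.001,0.082,0,0,0,1]
    - [0,-0.001,0.082,0,0,0,0.8]
    - [0,-0.001,0.082,0,0,0,0.7]
    - [0,-0.001,0.082,0,0,0,0.5]
    - [0,-0.001,0.082,0,0,0,0.4]
    - [0,-0.001,0.082,0,0,0,0.4]
  grip_n: 50

```text
time: 25.35
eef_pos: [0.4221, 0.1709, 0.0055]
tcp_rot: [0.899, 0.439, 0.002, 0.001]
contact_force: [-0.6, 0.8, 6.5]
opening: 0.706
finger_force: 54.2
```

Call:
inch_along:
  plan:
    - [0,0,0,0,0,0,0.4]

```text
time: 25.48
eef_pos: [0.4221, 0.1709, 0.0055]
tcp_rot: [0.899, 0.439, 0.002, 0.001]
contact_force: [-1.1, -1.1, 6.3]
opening: 0.708
finger_force: 54.2
```

Call:
inch_along:
  plan:
    - [0,0,-0.03,0,0,0,0.4]
    - [0,0,-0.08,0,0,0,0.4]
    - [0,0,-0.14,0,0,0,0.4]
    - [0,0,-0.15,0,0,0,0.4]
    - [0,0,-0.15,0,0,0,0.4]

```text
time: 26.1
eef_pos: [0.4206, 0.1707, 0.1543]
tcp_rot: [0.898, 0.439, 0.001, 0.0]
contact_force: [-0.2, -0.2, -1.8]
opening: 0.706
finger_force: 55.5
```

```bash
python3 -c "
from meas import *
go([.5665,-.0122,.15],.140)"
```

```text
shift [-0.0546  0.2275  0.0045]  toolyaw -0.662 rz(tool) -0.802 (world turn 0.802) tcp [0.4206 0.1707 0.1543] q [ 0.161 -0.136  2.173 -0.     1.102  0.823]
```

Call:
inch_along:
  plan:
    - [-0.055,0.227,0.01,0,0,-0.802,0.4]
    - [-0.055,0.227,0.01,0,0,-0.802,0.4]
    - [-0.055,0.227,0.01,0,0,-0.802,0.4]
    - [-0.055,0.227,0.01,0,0,-0.802,0.4]
    - [-0.055,0.227,0.01,0,0,-0.802,0.4]
    - [-0.055,0.227,0.05,0,0,-0.802,0.4]
    - [-0.055,0.227,0.05,0,0,-0.802,0.4]
    - [-0.055,0.227,0.05,0,0,-0.802,0.4]

```text
time: 27.1
eef_pos: [0.5648, -0.0121, 0.1025]
tcp_rot: [0.656, 0.755, -0.001, -0.001]
contact_force: [-0.8, -0.5, -1.1]
opening: 0.714
finger_force: 55.3
```

```bash
python3 -c "
from meas import *
go([.5665,-.0122,.070],.140)
c=cam('top');rect(c,(183,235,218,272),.026,white,pr='A')
"
```

```text
shift [-0.0003  0.0017  0.0325]  toolyaw 0.140 rz(tool) 0.000 (world turn -0.000) tcp [ 0.5648 -0.0121  0.1025] q [-0.201  0.19   1.945 -0.     1.009 -0.341]
A centre 384.5 291.8 size 53.9 x 85.9 long-axis angle -0.821 pxarea 386.15277777777777
```

Call:
inch_along:
  plan:
    - [0,0.002,0.02,0,0,0,0.4]
    - [0,0.002,0.031,0,0,0,0.4]
    - [0,0.002,0.031,0,0,0,0.4]
    - [0,0.002,0.031,0,0,0,0.4]

```text
time: 27.65
eef_pos: [0.5676, -0.0121, 0.0724]
tcp_rot: [0.656, 0.755, 0.0, 0.0]
contact_force: [-1.0, -0.4, -0.7]
opening: 0.713
finger_force: 55.4
```

Call:
inch_along:
  plan:
    - [0,0,0.002,0,0,0,0.4]
    - [0,0,0.002,0,0,0,0.4]

```text
time: 27.9
eef_pos: [0.5676, -0.0121, 0.0706]
tcp_rot: [0.656, 0.755, 0.0, 0.0]
contact_force: [-0.1, -0.3, -0.6]
opening: 0.715
finger_force: 55.4
```

Call:
inch_along:
  plan:
    - [0,0,0.002,0,0,0,0.4]
    - [0,0,0.002,0,0,0,0.4]

```text
time: 28.15
eef_pos: [0.5674, -0.0121, 0.0682]
tcp_rot: [0.656, 0.755, -0.0, -0.0]
contact_force: [-0.0, 0.2, -1.7]
opening: 0.712
finger_force: 55.4
```

Call:
inch_along:
  plan:
    - [0,-0.001,0.001,0,0,0,0.4]
    - [0,-0.001,0.0015,0,0,0,0.4]
    - [0,-0.001,0.0015,0,0,0,0.4]

```text
time: 28.52
eef_pos: [0.5669, -0.0122, 0.0676]
tcp_rot: [0.656, 0.755, 0.0, 0.0]
contact_force: [-1.1, 0.9, 3.9]
opening: 0.714
finger_force: 55.9
```

Call:
inch_along:
  plan:
    - [0,0,0,0,0,0,0.75]
    - [0,0,0,0,0,0,0.8]
    - [0,0,0,0,0,0,0.9]
    - [0,0,-0.03,0,0,0,0.9]
    - [0,0,-0.08,0,0,0,1]
    - [0,0,-0.12,0,0,0,1]
    - [0,0,-0.12,0,0,0,1]

```text
time: 29.4
eef_pos: [0.5691, -0.0127, 0.1915]
tcp_rot: [0.656, 0.755, 0.002, 0.004]
contact_force: [-0.8, -0.8, 0.0]
opening: 1.001
finger_force: 0.0
```

```bash
python3 -c "
from meas import *
go([.3845,.2918,.15],.750)"
```

```text
shift [ 0.3274 -0.1406  0.0393]  toolyaw 0.140 rz(tool) -0.610 (world turn 0.610) tcp [ 0.5691 -0.0127  0.1915] q [-0.201  0.086  1.882 -0.     1.164 -0.341]
```

```bash
python3 -c "
from meas import *
c=cam('top');s=cam('side')
for a,b in (((205,227.6),(304.3,224.9)),((205,229.5),(306,225))):
  o1,d1=ray(c,a);o2,d2=ray(s,b);t=np.linalg.lstsq(np.array([d1,-d2]).T,o2-o1,rcond=None)[0];print((o1+t[0]*d1).round(3),(o2+t[1]*d2).round(3))
rect(c,(260,170,320,225),.088,white,pr='B on lid')
"
```

```text
[0.46  0.263 0.115] [0.456 0.263 0.114]
[0.454 0.263 0.114] [0.452 0.263 0.114]
B on lid centre 660.7 -115.1 size 4.7 x 5.7 long-axis angle 1.571 pxarea 1.5277777777777777
```

Call:
inch_along:
  plan:
    - [0.3,-0.14,0,0,0,-0.61,1]
    - [0.3,-0.14,0,0,0,-0.61,1]
    - [0.3,-0.14,0,0,0,-0.61,1]
    - [0.327,-0.141,0,0,0,-0.61,1]
    - [0.327,-0.141,0.03,0,0,-0.61,1]
    - [0.327,-0.141,0.05,0,0,-0.61,1]
    - [0.327,-0.141,0.05,0,0,-0.61,1]
    - [0.327,-0.141,0.05,0,0,-0.61,1]
    - [0.327,-0.141,0.05,0,0,-0.61,1]

```text
time: 30.62
eef_pos: [0.3824, 0.2912, 0.1373]
tcp_rot: [0.4, 0.917, 0.0, 0.0]
contact_force: [-0.2, -0.6, 0.2]
opening: 1.002
finger_force: 0.0
```

```bash
python3 -c "
from meas import *
c=cam('top');rect(c,(260,170,320,225),.088,white,pr='B on lid')
go([.3845,.2918,.010],.750)"
```

```text
B on lid centre 568.1 -14.2 size 52.8 x 85.3 long-axis angle -1.435 pxarea 321.97222222222223
shift [-0.0009  0.0017  0.1275]  toolyaw 0.748 rz(tool) -0.002 (world turn 0.002) tcp [0.3825 0.2912 0.1375] q [ 0.439 -0.047  2.125 -0.     1.062 -0.309]
```

Call:
inch_along:
  plan:
    - [-0.001,0.002,0.06,0,0,0,1]
    - [-0.001,0.002,0.11,0,0,0,1]
    - [-0.001,0.002,0.13,0,0,0,1]
    - [-0.001,0.002,0.13,0,0,0,1]
    - [-0.001,0.002,0.13,0,0,0,0.8]
    - [-0.001,0.002,0.13,0,0,0,0.7]
    - [-0.001,0.002,0.13,0,0,0,0.5]
    - [-0.001,0.002,0.13,0,0,0,0.4]
    - [-0.001,0.002,0.13,0,0,0,0.4]
  grip_n: 50

```text
time: 31.8
eef_pos: [0.3853, 0.2931, 0.009]
tcp_rot: [0.399, 0.917, 0.001, 0.002]
contact_force: [1.0, -1.5, 7.8]
opening: 0.708
finger_force: 53.2
```

Call:
inch_along:
  plan:
    - [0,0,0,0,0,0,0.4]

```text
time: 31.92
eef_pos: [0.3853, 0.2931, 0.009]
tcp_rot: [0.399, 0.917, 0.001, 0.002]
contact_force: [1.2, -1.9, 6.1]
opening: 0.71
finger_force: 53.2
```

Call:
inch_along:
  plan:
    - [0,0,-0.03,0,0,0,0.4]
    - [0,0,-0.08,0,0,0,0.4]
    - [0,0,-0.14,0,0,0,0.4]
    - [0,0,-0.17,0,0,0,0.4]
    - [0,0,-0.17,0,0,0,0.4]

```text
time: 32.55
eef_pos: [0.385, 0.2935, 0.1802]
tcp_rot: [0.399, 0.917, 0.003, 0.002]
contact_force: [-0.2, 0.0, -1.3]
opening: 0.713
finger_force: 56.0
```

```bash
python3 -c "
from meas import *
go([.5675,-.0138,.17],.137)"
```

```text
shift [-0.3492 -0.0761  0.0104]  toolyaw 0.750 rz(tool) 0.613 (world turn -0.613) tcp [0.385  0.2935 0.1802] q [ 0.441 -0.097  2.087  0.     1.144 -0.309]
```

Call:
inch_along:
  plan:
    - [-0.349,-0.076,0.01,0,0,0.613,0.4]
    - [-0.349,-0.076,0.01,0,0,0.613,0.4]
    - [-0.349,-0.076,0.01,0,0,0.613,0.4]
    - [-0.349,-0.076,0.01,0,0,0.613,0.4]
    - [-0.349,-0.076,0.01,0,0,0.613,0.4]
    - [-0.349,-0.076,0.01,0,0,0.613,0.4]
    - [-0.349,-0.076,0.04,0,0,0.613,0.4]
    - [-0.349,-0.076,0.05,0,0,0.613,0.4]
    - [-0.349,-0.076,0.05,0,0,0.613,0.4]

```text
time: 33.67
eef_pos: [0.5639, -0.0139, 0.1244]
tcp_rot: [0.657, 0.754, -0.001, -0.002]
contact_force: [0.5, 0.5, -0.6]
opening: 0.712
finger_force: 55.9
```

```bash
python3 -c "
from meas import *
go([.5675,-.0138,.101],.137)"
```

```text
shift [-0.0005  0.0037  0.0233]  toolyaw 0.138 rz(tool) 0.001 (world turn -0.001) tcp [ 0.5639 -0.0139  0.1244] q [-0.204  0.16   1.934  0.     1.052 -0.342]
```

Call:
inch_along:
  plan:
    - [0,0.002,0.012,0,0,0,0.4]
    - [0,0.002,0.02,0,0,0,0.4]
    - [0,0.002,0.02,0,0,0,0.4]
    - [0,0.002,0.02,0,0,0,0.4]

```text
time: 34.17
eef_pos: [0.5679, -0.0143, 0.1071]
tcp_rot: [0.657, 0.754, 0.0, 0.0]
contact_force: [0.7, 1.3, -0.9]
opening: 0.711
finger_force: 55.9
```

```bash
python3 -c "
from meas import *
go([.5675,-.0138,.097],.137)"
```

```text
shift [ 0.0005 -0.0003  0.0101]  toolyaw 0.137 rz(tool) 0.000 (world turn -0.000) tcp [ 0.5679 -0.0143  0.1071] q [-0.204  0.189  1.937  0.     1.016 -0.341]
```

Call:
inch_along:
  plan:
    - [0,-0.0003,0.004,0,0,0,0.4]
    - [0,-0.0003,0.007,0,0,0,0.4]
    - [0,-0.0003,0.007,0,0,0,0.4]

```text
time: 34.55
eef_pos: [0.5671, -0.0144, 0.0994]
tcp_rot: [0.657, 0.754, -0.0, -0.0]
contact_force: [0.2, -0.5, -1.3]
opening: 0.711
finger_force: 55.9
```

Call:
inch_along:
  plan:
    - [0,0,0.002,0,0,0,0.4]
    - [0,0,0.002,0,0,0,0.4]

```text
time: 34.8
eef_pos: [0.5673, -0.0144, 0.0977]
tcp_rot: [0.657, 0.754, -0.0, -0.0]
contact_force: [0.3, -0.6, -0.6]
opening: 0.706
finger_force: 55.9
```

Call:
inch_along:
  plan:
    - [0,0,0.0015,0,0,0,0.4]
    - [0,0,0.0015,0,0,0,0.4]

```text
time: 35.05
eef_pos: [0.5677, -0.0144, 0.0971]
tcp_rot: [0.657, 0.754, 0.0, 0.0]
contact_force: [-2.0, -0.1, 3.1]
opening: 0.71
finger_force: 56.4
```

Call:
inch_along:
  plan:
    - [0,0,0,0,0,0,0.75]
    - [0,0,0,0,0,0,0.8]
    - [0,0,0,0,0,0,0.9]
    - [0,0,-0.03,0,0,0,0.9]
    - [0,0,-0.08,0,0,0,1]
    - [0,0,-0.14,0,0,0,1]
    - [0,0,-0.19,0,0,0,1]
    - [0,0,-0.19,0,0,0,1]

```text
time: 36.05
eef_pos: [0.5699, -0.0148, 0.2927]
tcp_rot: [0.657, 0.754, 0.003, 0.005]
contact_force: [0.1, -0.3, -0.6]
opening: 1.003
finger_force: 0.0
```

```bash
python3 -c "
from meas import *
c=cam('top'); rect(c,(370,165,398,200),.026,white,pr='C'); rect(c,(396,196,424,226),.030,lambda h,s,v:(h<20)&(v>165),pr='round')
go([.631,-.3477,.28],1.265)"
```

```text
C centre 630.9 -347.6 size 54.0 x 86.4 long-axis angle -0.306 pxarea 354.9583333333333
round centre 530.8 -429.8 size 66.8 x 67.5 long-axis angle -0.000 pxarea 288.80555555555554
shift [-0.3385  0.0164  0.0098]  toolyaw 0.137 rz(tool) -1.128 (world turn 1.128) tcp [ 0.5685 -0.0146  0.2891] q [-0.204  0.009  1.781  0.     1.346 -0.341]
```

Call:
inch_along:
  plan:
    - [-0.338,0.016,0,0,0,-1.128,1]
    - [-0.338,0.016,0,0,0,-1.128,1]
    - [-0.338,0.016,0,0,0,-1.128,1]
    - [-0.338,0.016,0,0,0,-1.128,1]
    - [-0.338,0.016,0,0,0,-1.128,1]
    - [-0.338,0.016,0,0,0,-1.128,1]
    - [-0.338,0.016,0.02,0,0,-1.128,1]
    - [-0.338,0.016,0.08,0,0,-1.128,1]
    - [-0.338,0.016,0.13,0,0,-1.128,1]
    - [-0.338,0.016,0.13,0,0,-1.128,1]

```text
time: 37.35
eef_pos: [0.6254, -0.3426, 0.1471]
tcp_rot: [0.152, 0.988, 0.004, -0.007]
contact_force: [-0.1, 0.4, -0.6]
opening: 1.0
finger_force: 0.0
```

```bash
python3 -c "
from meas import *
c=cam('top'); rect(c,(260,165,320,225),.114,white,pr='A on B')
cv2.imwrite('pics/t5z.png',cv2.resize(c['pixels'][150:240,250:430,::-1],None,fx=4,fy=4,interpolation=cv2.INTER_CUBIC))
go([.631,-.3477,.008],1.265)"
```

```text
A on B centre 569.2 -14.0 size 54.2 x 86.5 long-axis angle -1.429 pxarea 367.6111111111111
shift [-0.0054 -0.0026  0.144 ]  toolyaw 1.265 rz(tool) 0.000 (world turn -0.000) tcp [ 0.6276 -0.3444  0.1521] q [-0.643  0.444  1.522  0.     1.185 -1.908]
```

View pics/t5z.png

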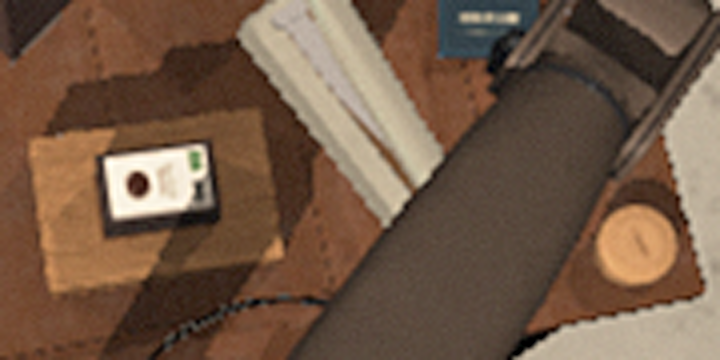

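The view shows two cartons squarely stacked mid-lid at (160,185), with the round box at (637,243) undisturbed. I'll grip carton C next.

Call:
inch_along:
  plan:
    - [-0.002,0,0.05,0,0,0,1]
    - [-0.002,0,0.08,0,0,0,1]
    - [-0.002,0,0.08,0,0,0,1]
    - [-0.002,0,0.08,0,0,0,1]

```text
time: 37.9
eef_pos: [0.6331, -0.3485, 0.0801]
tcp_rot: [0.152, 0.988, -0.001, 0.002]
contact_force: [-1.2, 0.2, 0.8]
opening: 1.0
finger_force: 0.0
```

```bash
python3 -c "
from meas import *
go([.631,-.3477,.008],1.265)"
```

```text
shift [0.0026 0.0003 0.0721]  toolyaw 1.265 rz(tool) 0.000 (world turn -0.000) tcp [ 0.6331 -0.3485  0.0801] q [-0.643  0.526  1.547  0.     1.063 -1.908]
```

Call:
inch_along:
  plan:
    - [0.002,0,0.04,0,0,0,1]
    - [0.002,0,0.065,0,0,0,1]
    - [0.002,0,0.073,0,0,0,1]
    - [0.002,0,0.073,0,0,0,1]
    - [0.002,0,0.073,0,0,0,0.8]
    - [0.002,0,0.073,0,0,0,0.7]
    - [0.002,0,0.073,0,0,0,0.5]
    - [0.002,0,0.073,0,0,0,0.4]
    - [0.002,0,0.073,0,0,0,0.4]
    - [0.002,0,0.073,0,0,0,0.4]
  grip_n: 50

```text
time: 39.15
eef_pos: [0.6306, -0.3479, 0.0054]
tcp_rot: [0.152, 0.988, -0.001, 0.002]
contact_force: [0.2, -0.8, 6.2]
opening: 0.71
finger_force: 55.0
```

```bash
python3 -c "
from meas import *
go([.631,-.3477,.25],1.265)"
```

```text
shift [-1.100e-03  1.000e-04 -2.446e-01]  toolyaw 1.265 rz(tool) 0.000 (world turn -0.000) tcp [ 0.6306 -0.3479  0.0054] q [-0.645  0.617  1.568  0.     0.953 -1.91 ]
```

Call:
inch_along:
  plan:
    - [0,0,-0.03,0,0,0,0.4]
    - [0,0,-0.08,0,0,0,0.4]
    - [0,0,-0.14,0,0,0,0.4]
    - [0,0,-0.2,0,0,0,0.4]
    - [0,0,-0.26,0,0,0,0.4]
    - [0,0,-0.275,0,0,0,0.4]
    - [0,0,-0.275,0,0,0,0.4]

```text
time: 40.02
eef_pos: [0.6294, -0.347, 0.2785]
tcp_rot: [0.152, 0.988, -0.0, 0.0]
contact_force: [-0.0, 0.6, -1.2]
opening: 0.707
finger_force: 54.7
```

```bash
python3 -c "
from meas import *
go([.5675,-.0144,.17],.137)"
```

```text
shift [0.1592 0.2986 0.1083]  toolyaw 1.265 rz(tool) 1.128 (world turn -1.128) tcp [ 0.6294 -0.347   0.2785] q [-0.645  0.353  1.408  0.     1.38  -1.91 ]
```

Call:
inch_along:
  plan:
    - [0.159,0.299,0,0,0,1.128,0.4]
    - [0.159,0.299,0,0,0,1.128,0.4]
    - [0.159,0.299,0,0,0,1.128,0.4]
    - [0.159,0.299,0,0,0,1.128,0.4]
    - [0.159,0.299,0,0,0,1.128,0.4]
    - [0.159,0.299,0,0,0,1.128,0.4]
    - [0.159,0.299,0,0,0,1.128,0.4]
    - [0.159,0.299,0.05,0,0,1.128,0.4]
    - [0.159,0.299,0.108,0,0,1.128,0.4]
    - [0.159,0.299,0.108,0,0,1.128,0.4]

```text
time: 41.28
eef_pos: [0.5626, -0.0141, 0.1622]
tcp_rot: [0.657, 0.754, -0.004, -0.007]
contact_force: [-0.5, -0.2, -1.5]
opening: 0.712
finger_force: 55.2
```

Call:
inch_along:
  plan:
    - [0,0,0,0,0,0,0.4]
    - [0,0,0,0,0,0,0.4]

```text
time: 41.52
eef_pos: [0.5697, -0.0148, 0.1734]
tcp_rot: [0.657, 0.754, 0.001, 0.002]
contact_force: [0.4, -0.7, -0.7]
opening: 0.714
finger_force: 55.2
```

```bash
python3 -c "
from meas import *
go([.5675,-.0144,.123],.137)"
```

```text
shift [ 0.0008 -0.0024  0.0504]  toolyaw 0.137 rz(tool) -0.000 (world turn 0.000) tcp [ 0.5697 -0.0148  0.1734] q [-0.204  0.109  1.893 -0.     1.134 -0.341]
```

Call:
inch_along:
  plan:
    - [0,0,0.02,0,0,0,0.4]
    - [0,0,0.04,0,0,0,0.4]
    - [0,0,0.047,0,0,0,0.4]
    - [0,0,0.047,0,0,0,0.4]
    - [0,0,0.047,0,0,0,0.4]

```text
time: 42.15
eef_pos: [0.5682, -0.0141, 0.1237]
tcp_rot: [0.657, 0.754, 0.0, 0.0]
contact_force: [0.8, 0.3, -0.9]
opening: 0.714
finger_force: 55.3
```

```bash
python3 -c "
from meas import *
go([.5675,-.0144,.1194],.137)"
```

```text
shift [-0.0002 -0.0007  0.0043]  toolyaw 0.137 rz(tool) 0.000 (world turn -0.000) tcp [ 0.5682 -0.0141  0.1237] q [-0.203  0.167  1.927 -0.     1.046 -0.34 ]
```

Call:
inch_along:
  plan:
    - [0,-0.0005,0.002,0,0,0,0.4]
    - [0,-0.0005,0.003,0,0,0,0.4]
    - [0,-0.0005,0.003,0,0,0,0.4]

```text
time: 42.52
eef_pos: [0.5673, -0.0141, 0.1204]
tcp_rot: [0.657, 0.754, 0.0, 0.0]
contact_force: [-0.6, 0.2, -1.5]
opening: 0.713
finger_force: 55.3
```

Call:
inch_along:
  plan:
    - [0,0,0.002,0,0,0,0.4]
    - [0,0,0.002,0,0,0,0.4]

```text
time: 42.78
eef_pos: [0.5676, -0.0141, 0.1193]
tcp_rot: [0.657, 0.754, 0.0, 0.0]
contact_force: [-1.9, 0.9, 4.3]
opening: 0.711
finger_force: 55.9
```

Call:
inch_along:
  plan:
    - [0,0,0,0,0,0,0.75]
    - [0,0,0,0,0,0,0.8]
    - [0,0,0,0,0,0,0.9]
    - [0,0,-0.03,0,0,0,0.9]
    - [0,0,-0.08,0,0,0,1]
    - [0,0,-0.14,0,0,0,1]
    - [0,0,-0.17,0,0,0,1]
    - [0,0,-0.17,0,0,0,1]

```text
time: 43.78
eef_pos: [0.5688, -0.0144, 0.292]
tcp_rot: [0.657, 0.754, 0.002, 0.003]
contact_force: [0.5, -0.2, 0.2]
opening: 0.999
finger_force: 0.0
```

```bash
python3 -c "
from meas import *
c=cam('top'); rect(c,(380,180,434,240),.030,lambda h,s,v:(h<20)&(v>165),pr='round')
go([.531,-.430,.28],1.0)"
```

```text
round centre 536.5 -425.4 size 181.2 x 221.5 long-axis angle -0.056 pxarea 1002.5416666666666
shift [-0.4069 -0.0931  0.0091]  toolyaw 0.137 rz(tool) -0.863 (world turn 0.863) tcp [ 0.5676 -0.0142  0.2891] q [-0.204  0.009  1.782  0.     1.349 -0.341]
```

```bash
python3 -c "
from meas import *
c=cam('top'); rect(c,(380,180,434,240),.030,lambda h,s,v:(h<20)&(v>155)&(s>95),pr='round')
s=cam('side')
go([.531,-.430,.28],.137)"
```

```text
round centre 531.2 -429.8 size 68.2 x 68.4 long-axis angle -1.460 pxarea 298.52777777777777
shift [-0.4073 -0.0918  0.0058]  toolyaw 0.137 rz(tool) -0.000 (world turn 0.000) tcp [ 0.5664 -0.0139  0.286 ] q [-0.204  0.011  1.785  0.     1.349 -0.341]
```

Call:
inch_along:
  plan:
    - [-0.407,-0.093,0,0,0,0,1]
    - [-0.407,-0.093,0,0,0,0,1]
    - [-0.407,-0.093,0,0,0,0,1]
    - [-0.407,-0.093,0,0,0,0,1]
    - [-0.407,-0.093,0,0,0,0,1]
    - [-0.407,-0.093,0,0,0,0,1]
    - [-0.407,-0.093,0.05,0,0,0,1]
    - [-0.407,-0.093,0.1,0,0,0,1]
    - [-0.407,-0.093,0.1,0,0,0,1]

```text
time: 45.05
eef_pos: [0.527, -0.4271, 0.1789]
tcp_rot: [0.657, 0.753, 0.001, -0.008]
contact_force: [-0.5, -0.1, -0.4]
opening: 1.0
finger_force: 0.0
```

```bash
python3 -c "
from meas import *
c=cam('top','t6.png'); rect(c,(260,165,320,225),.140,white,pr='C top')
cv2.imwrite('pics/t6z.png',cv2.resize(c['pixels'][150:240,250:430,::-1],None,fx=4,fy=4,interpolation=cv2.INTER_CUBIC))
go([.531,-.430,.05],.137)"
```

```text
C top centre 569.3 -14.4 size 54.6 x 86.4 long-axis angle -1.432 pxarea 411.77777777777777
shift [-0.003   0.0024  0.1337]  toolyaw 0.137 rz(tool) -0.000 (world turn 0.000) tcp [ 0.529  -0.4283  0.1837] q [-0.829  0.342  1.596  0.     1.213 -0.966]
```

View pics/t6z.png

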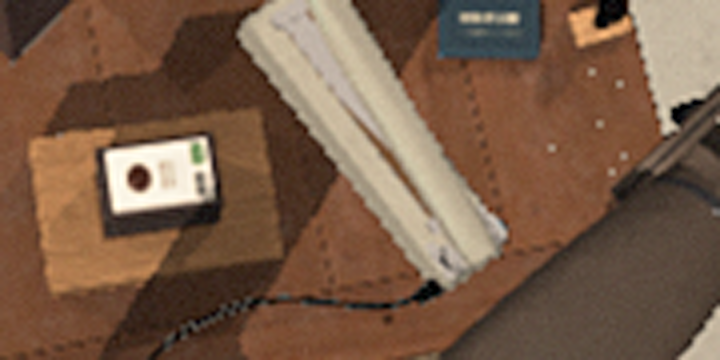

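The three cartons are stacked in line at (160,183). I'll check the round box in the side view before gripping.

Call:
inch_along:
  plan:
    - [-0.002,0,0.05,0,0,0,1]
    - [-0.002,0,0.09,0,0,0,1]
    - [-0.002,0,0.09,0,0,0,1]
    - [-0.002,0,0.09,0,0,0,1]

```text
time: 45.6
eef_pos: [0.5327, -0.433, 0.102]
tcp_rot: [0.657, 0.754, -0.0, 0.003]
contact_force: [-0.5, 0.7, 0.2]
opening: 1.001
finger_force: 0.0
```

```bash
python3 -c "
from meas import *
s=cam('side'); u,v=proj(s,[.531,-.43,.03]);u,v=int(u),int(v);print(u,v)
cv2.imwrite('pics/s6z.png',cv2.resize(s['pixels'][v-40:v+40,u-60:u+60,::-1],None,fx=6,fy=6,interpolation=cv2.INTER_CUBIC))
go([.531,-.430,.01],.137)"
```

```text
282 177
shift [ 0.004  -0.0018  0.0925]  toolyaw 0.138 rz(tool) 0.001 (world turn -0.001) tcp [ 0.5329 -0.4333  0.1026] q [-0.83   0.429  1.639 -0.     1.067 -0.968]
```

View pics/s6z.png

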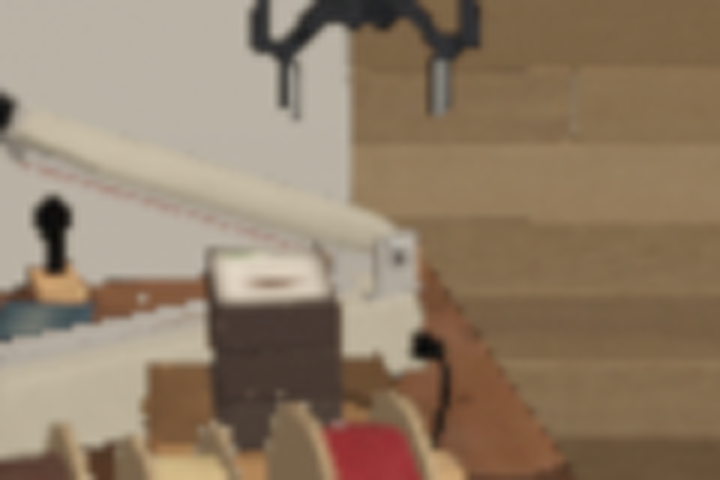

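The column stands neatly at (270,340), and the round box is hidden behind it. I'll descend carefully, watching the force.

Call:
inch_along:
  plan:
    - [0.003,0,0.04,0,0,0,1]
    - [0.003,0,0.06,0,0,0,1]
    - [0.003,0,0.07,0,0,0,1]
    - [0.003,0,0.07,0,0,0,1]

```text
time: 46.15
eef_pos: [0.5307, -0.4291, 0.0283]
tcp_rot: [0.657, 0.754, 0.0, -0.0]
contact_force: [-0.3, -0.2, -0.2]
opening: 0.997
finger_force: 0.0
```

Call:
inch_along:
  plan:
    - [0,-0.001,0.01,0,0,0,1]
    - [0,-0.001,0.022,0,0,0,1]
    - [0,-0.001,0.022,0,0,0,1]

```text
time: 46.52
eef_pos: [0.5288, -0.4283, 0.0046]
tcp_rot: [0.657, 0.754, 0.0, -0.002]
contact_force: [-0.8, 0.7, -0.7]
opening: 1.001
finger_force: 0.0
```

```bash
python3 -c "
from meas import *
go([.531,-.430,.01],.137)"
```

```text
shift [-0.002   0.002  -0.0054]  toolyaw 0.137 rz(tool) -0.000 (world turn 0.000) tcp [ 0.5288 -0.4283  0.0046] q [-0.83   0.55   1.674  0.     0.921 -0.967]
```

Call:
inch_along:
  plan:
    - [-0.001,0.001,-0.004,0,0,0,1]
    - [-0.001,0.001,-0.004,0,0,0,0.9]
    - [-0.001,0.001,-0.004,0,0,0,0.8]
    - [-0.001,0.001,-0.004,0,0,0,0.6]
    - [-0.001,0.001,-0.004,0,0,0,0.5]
    - [-0.001,0.001,-0.004,0,0,0,0.5]
    - [-0.001,0.001,-0.004,0,0,0,0.5]
  grip_n: 50

```text
time: 47.4
eef_pos: [0.5315, -0.4306, 0.0117]
tcp_rot: [0.657, 0.754, -0.0, 0.001]
contact_force: [-1.2, 1.1, 5.7]
opening: 0.774
finger_force: 56.3
```

```bash
python3 -c "
from meas import *
go([.531,-.430,.3],.137)"
```

```text
shift [ 2.000e-04  0.000e+00 -2.883e-01]  toolyaw 0.137 rz(tool) 0.000 (world turn -0.000) tcp [ 0.5315 -0.4306  0.0117] q [-0.829  0.544  1.667  0.     0.929 -0.966]
```

Call:
inch_along:
  plan:
    - [0,0,-0.03,0,0,0,0.5]
    - [0,0,-0.08,0,0,0,0.5]
    - [0,0,-0.14,0,0,0,0.5]
    - [0,0,-0.2,0,0,0,0.5]
    - [0,0,-0.26,0,0,0,0.5]
    - [0,0,-0.285,0,0,0,0.5]
    - [0,0,-0.285,0,0,0,0.5]

```text
time: 48.28
eef_pos: [0.5312, -0.4306, 0.2977]
tcp_rot: [0.657, 0.754, -0.0, 0.002]
contact_force: [-0.1, 0.3, -1.2]
opening: 0.772
finger_force: 56.0
```

```bash
python3 -c "
from meas import *
go([.5680,-.0143,.2],.137)"
```

```text
shift [0.4077 0.093  0.0964]  toolyaw 0.137 rz(tool) 0.000 (world turn -0.000) tcp [ 0.5312 -0.4306  0.2977] q [-0.829  0.263  1.484 -0.     1.389 -0.966]
```

Call:
inch_along:
  plan:
    - [0.408,0.093,0,0,0,0,0.5]
    - [0.408,0.093,0,0,0,0,0.5]
    - [0.408,0.093,0,0,0,0,0.5]
    - [0.408,0.093,0,0,0,0,0.5]
    - [0.408,0.093,0,0,0,0,0.5]
    - [0.408,0.093,0,0,0,0,0.5]
    - [0.408,0.093,0.02,0,0,0,0.5]
    - [0.408,0.093,0.06,0,0,0,0.5]
    - [0.408,0.093,0.09,0,0,0,0.5]
    - [0.408,0.093,0.09,0,0,0,0.5]

```text
time: 49.52
eef_pos: [0.5634, -0.0122, 0.1988]
tcp_rot: [0.657, 0.754, -0.003, -0.005]
contact_force: [-0.7, 0.4, -1.4]
opening: 0.77
finger_force: 56.1
```

Call:
inch_along:
  plan:
    - [0,0,0,0,0,0,0.5]
    - [0,0,0,0,0,0,0.5]

```text
time: 49.78
eef_pos: [0.568, -0.0135, 0.2069]
tcp_rot: [0.657, 0.754, 0.001, 0.001]
contact_force: [0.0, 0.3, -1.1]
opening: 0.77
finger_force: 56.1
```

```bash
python3 -c "
from meas import *
go([.5680,-.0143,.155],.137)"
```

```text
shift [-0.0007 -0.0002  0.0519]  toolyaw 0.137 rz(tool) -0.000 (world turn 0.000) tcp [ 0.568  -0.0135  0.2069] q [-0.202  0.072  1.868 -0.     1.199 -0.339]
```

Call:
inch_along:
  plan:
    - [-0.0005,0,0.02,0,0,0,0.5]
    - [-0.0005,0,0.04,0,0,0,0.5]
    - [-0.0005,0,0.05,0,0,0,0.5]
    - [-0.0005,0,0.05,0,0,0,0.5]
    - [-0.0005,0,0.05,0,0,0,0.5]

```text
time: 50.4
eef_pos: [0.5675, -0.0137, 0.1556]
tcp_rot: [0.657, 0.754, 0.0, 0.0]
contact_force: [-0.3, 0.4, -1.2]
opening: 0.774
finger_force: 56.0
```

```bash
python3 -c "
from meas import *
go([.5680,-.0143,.1517],.137)"
```

```text
shift [-0.0007  0.0005  0.0039]  toolyaw 0.137 rz(tool) 0.000 (world turn -0.000) tcp [ 0.5675 -0.0137  0.1556] q [-0.203  0.126  1.909 -0.     1.106 -0.34 ]
```

Call:
inch_along:
  plan:
    - [-0.0005,0.0005,0.002,0,0,0,0.5]
    - [-0.0005,0.0005,0.003,0,0,0,0.5]
    - [-0.0005,0.0005,0.003,0,0,0,0.5]

```text
time: 50.78
eef_pos: [0.5677, -0.014, 0.1523]
tcp_rot: [0.657, 0.754, 0.0, -0.0]
contact_force: [-0.6, 0.8, -1.4]
opening: 0.775
finger_force: 56.0
```

Call:
inch_along:
  plan:
    - [0,0,0.0015,0,0,0,0.5]
    - [0,0,0.0015,0,0,0,0.5]

```text
time: 51.02
eef_pos: [0.568, -0.0141, 0.1517]
tcp_rot: [0.657, 0.754, 0.0, 0.0]
contact_force: [-2.3, 0.6, 3.4]
opening: 0.773
finger_force: 56.4
```

Contact at the expected height, so I'll release, retreat and verify.

Call:
inch_along:
  plan:
    - [0,0,0,0,0,0,0.82]
    - [0,0,0,0,0,0,0.88]
    - [0,0,0,0,0,0,1]
    - [0,0,0,0,0,0,1]
    - [0,0,-0.03,0,0,0,1]
    - [0,0,-0.08,0,0,0,1]
    - [0,0,-0.13,0,0,0,1]
    - [0.2,-0.06,-0.13,0,0,0,1]
    - [0.2,-0.06,-0.13,0,0,0,1]
    - [0.2,-0.06,-0.13,0,0,0,1]

```text
time: 52.28
eef_pos: [0.489, 0.1579, 0.2811]
tcp_rot: [0.657, 0.754, 0.0, 0.0]
contact_force: [-0.0, 0.3, 0.5]
opening: 0.996
finger_force: 0.0
```

Call:
inch_along:
  plan:
    - [0.1,-0.02,0,0,0,0,1]
    - [0.1,-0.02,0,0,0,0,1]
    - [0.1,-0.02,0,0,0,0,1]

```text
time: 52.65
eef_pos: [0.4552, 0.2549, 0.2809]
tcp_rot: [0.655, 0.755, 0.0, -0.0]
contact_force: [0.8, 0.1, -0.5]
opening: 1.002
finger_force: 0.0
```

```bash
python3 -c "
from meas import *
c=cam('top'); s=cam('side')
rect(c,(270,160,310,215),.170,lambda h,s,v:(h<20)&(v>165)&(s>95),pr='round')
a=cv2.resize(c['pixels'][120:270,130:430,::-1],(700,350),interpolation=cv2.INTER_CUBIC)
b=cv2.resize(s['pixels'][130:250,170:370,::-1],(400,240),interpolation=cv2.INTER_CUBIC)
m=np.zeros((595,700,3),np.uint8);m[:350]=a;m[352:592,:400]=b;cv2.imwrite('pics/fin.png',m)"
```

```text
round centre 650.7 3.8 size 28.4 x 49.3 long-axis angle -1.442 pxarea 102.1388888888889
```

View pics/fin.png

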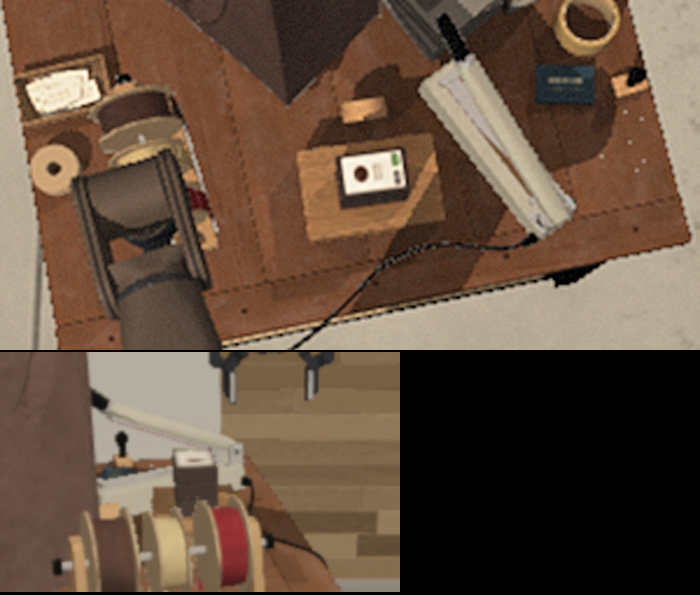

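The round box has come off the column. It now stands on its rim behind the chest, at (362,108) in the top view and (110,510) in the side view. The cartons and chest are unaffected. I'll look closely at how it lies.

```bash
python3 -c "
from meas import *
c=cam('top'); s=cam('side')
f=lambda h,s,v:(h<20)&(v>130)&(s>80)
for z in(.034,.068): rect(c,(270,152,300,176),z,f,pr='box top z%.3f'%z)
p=c['pixels'];
a=cv2.resize(c['pixels'][150:185,265:305,::-1],(480,420),interpolation=cv2.INTER_CUBIC)
b=cv2.resize(s['pixels'][180:220,208:238,::-1],(315,420),interpolation=cv2.INTER_CUBIC)
cv2.imwrite('pics/rb.png',np.hstack([a,b]))
o1,d1=ray(c,(285.2,166.3));o2,d2=ray(s,(225,205));t=np.linalg.lstsq(np.array([d1,-d2]).T,o2-o1,rcond=None)[0];print((o1+t[0]*d1).round(3),(o2+t[1]*d2).round(3))"
```

```text
box top z0.034 centre 708.8 1.3 size 61.2 x 68.8 long-axis angle -1.333 pxarea 240.36111111111111
box top z0.068 centre 699.3 1.8 size 60.0 x 67.5 long-axis angle -1.333 pxarea 240.36111111111111
[ 0.68  -0.002  0.068] [ 0.696 -0.001  0.072]
```

View pics/rb.png

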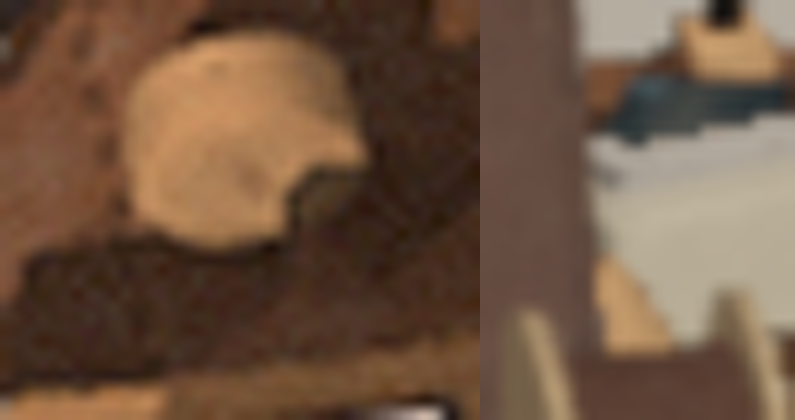

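The box is still moving. Its marked face, at about (245,180) in the left crop, looks up and towards the robot. I'll let it settle and measure again.

Call:
inch_along:
  plan:
    - [0,0,0,0,0,0,1]
    - [0,0,0,0,0,0,1]
    - [0,0,0,0,0,0,1]
    - [0,0,0,0,0,0,1]
    - [0,0,0,0,0,0,1]
    - [0,0,0,0,0,0,1]
    - [0,0,0,0,0,0,1]
    - [0,0,0,0,0,0,1]
  lines: "1,1"

```text
time: 53.85
```

Create rb.py:
```python
from meas import *
c=cam('top')
f=lambda h,s,v:(h<20)&(v>130)&(s>80)
rect(c,(255,135,312,178),.03,f,pr='box'); rect(c,(260,165,320,225),.140,white,pr='C top')
a=c['pixels'][140:180:1,262:310]; h=cv2.cvtColor(a,cv2.COLOR_RGB2HSV).astype(int)
for r in range(0,40,2): print(140+r,''.join('%4d'%x for x in h[r,::2,2]))
```

```bash
python3 rb.py
```

```text
box centre 744.8 8.0 size 69.3 x 71.0 long-axis angle -0.808 pxarea 296.31944444444446
C top centre 569.2 -14.4 size 54.1 x 86.0 long-axis angle -1.433 pxarea 409.6944444444444
140   50  51  46  49  48  53  49  47  77  83  62  66  67  70  62  63  55 104 101 101 104 101 104  96
142   41  47  50  47  46  49  48  53  73 162 163 142 114  62  61  61  55  84 103 102 102 103 100 101
144   43  45  51  50  57  43  70 125 210 199 191 188 157 152  69  63  63  82 100  99 102 104 104 103
146   49  53  58  45  49  60 102 215 200 206 207 214 198 156 159  47  58  81 102 101 103 103 103 103
148   51  50  51  49  61  73 182 213 211 214 185 213 217 194 157 108  57 102 104 101  98 103 104 104
150   46  54  47  73  97  93 209 216 212 207 193 192 217 211 181 135  46 101 100 102 107 102 106 105
152   51  47  74  88 126  89 227 213 211 216 207 177 215 208 199 157  89 101  96 102 105  99  95  97
154   45 105  75 112 111  95 205 225 214 212 212 209 207 204 208 106  98  82  62  45  56  59  62  59
156   95  69  89 119 101 111 145 230 221 214 211 210 214 209 188  90  93  51  53  57  62  63  65  61
15
[... 408 characters left out ...]
19 121 120 120 109 101  86 117 113 109 105 117 121 134  68  55  53  63  58  60  59  60  74  74
168  121 123 121 125 125 107  92 126  91  91  90 103  86  70  73  54  66  62  62  62  65  74  77  76
170  125 127 129 108 103  92  74  62  74  75  73  76  70  77  81  68  65  65  60  70  79  75  75  79
172  122 123 101  78  76  79  80  73  80  73  78  77  75  76  79  75  70  64  67  72  77  74  77  72
174  120 119  91  73  76  79  75  78  81  74  73  77  75  77  84  70  78  77  71  81  74  69  74  76
176  125  95  77  80  83  77  83  70  82  77  78  78  79  78  82  81  81  73  77  74  78  70  73  72
178  126  69  74  77  80  77  81  78  87  80  70  79  79  77  79  77  73  75  71  90  95 109 116 110
```

Call:
inch_along:
  plan:
    - [-0.26,0.15,0,0,0,0,1]
    - [-0.26,0.15,0,0,0,0,1]
    - [-0.26,0.15,0,0,0,0,1]
    - [-0.26,0.15,0,0,0,0,1]
    - [-0.26,0.15,0,0,0,0,1]
    - [-0.26,0.15,0,0,0,0,1]
    - [-0.26,0.15,0,0,0,0,1]

```text
time: 54.78
eef_pos: [0.6402, 0.0161, 0.2804]
tcp_rot: [0.657, 0.754, -0.0, -0.001]
contact_force: [0.1, 0.1, 0.4]
opening: 0.999
finger_force: 0.0
```

```bash
python3 rb.py | head -2; python3 -c "
from meas import *
go([.713,-.018,.27],-.877)"
```

```text
shift [-0.0444  0.0676  0.0107]  toolyaw 0.138 rz(tool) 1.015 (world turn -1.015) tcp [0.64   0.0167 0.2807] q [-0.132  0.178  1.615  0.     1.349 -0.27 ]Traceback (most recent call last):
  File "rb.py", line 4, in <module>
    rect(c,(255,135,312,178),.03,f,pr='box'); rect(c,(260,165,320,225),.140,white,pr='C top')
    ~~~~^^^^^^^^^^^^^^^^^^^^^^^^^^^^^^^^^^^^
  File "meas.py", line 8, in rect
    cs=cv2.findContours(m,cv2.RETR_EXTERNAL,cv2.CHAIN_APPROX_NONE)[0]; b=max(cs,key=cv2.contourArea)[:,0,:]
                                                                         ~~~^^^^^^^^^^^^^^^^^^^^^^^^
ValueError: max() iterable argument is empty
```

Call:
inch_along:
  plan:
    - [0.26,-0.15,0,0,0,0,1]
    - [0.26,-0.15,0,0,0,0,1]
    - [0.26,-0.15,0,0,0,0,1]
    - [0.26,-0.15,0,0,0,0,1]
    - [0.26,-0.15,0,0,0,0,1]
    - [0.26,-0.15,0,0,0,0,1]
    - [0.26,-0.15,0,0,0,0,1]
  lines: "1,1"

```text
time: 55.7
```

```bash
python3 rb.py | head -2
```

Run:
```python
from meas import *
c=cam('top')
rect(c,(255,135,312,178),.03,lambda h,s,v:(h<20)&(v>170)&(s>80),pr='box bright')
o=np.array([.714,.109]); 
for p in [(254,162),(265.7,152.5),(277.4,143)]: print('bag base',onz(c,p,0).round(3))
h=cv2.cvtColor(c['pixels'],cv2.COLOR_RGB2HSV)
for r in range(142,164,3): print(r,[tuple(map(int,h[r,u])) for u in range(266,280,2)])
```

```text
box centre 744.7 7.9 size 68.9 x 71.0 long-axis angle -0.770 pxarea 296.375
C top centre 569.1 -14.4 size 54.2 x 86.0 long-axis angle -1.432 pxarea 409.8888888888889
box bright centre 743.3 9.6 size 60.4 x 65.9 long-axis angle 0.802 pxarea 246.43055555555554
bag base [0.714 0.109 0.   ]
bag base [0.75  0.067 0.   ]
bag base [0.785 0.025 0.   ]
142 [(10, 77, 50), (5, 87, 53), (5, 92, 50), (9, 76, 54), (6, 53, 48), (11, 156, 49), (11, 133, 71)]
145 [(10, 92, 50), (5, 103, 42), (10, 72, 53), (8, 75, 51), (11, 164, 73), (14, 131, 196), (15, 135, 202)]
148 [(11, 125, 45), (7, 69, 48), (8, 148, 57), (8, 144, 69), (14, 134, 183), (14, 132, 213), (14, 129, 208)]
151 [(7, 94, 60), (11, 124, 80), (12, 145, 125), (10, 147, 106), (14, 130, 229), (14, 129, 213), (14, 126, 212)]
154 [(10, 149, 77), (12, 149, 111), (12, 148, 110), (10, 129, 95), (15, 131, 204), (14, 128, 224), (14, 133, 211)]
157 [(11, 140, 118), (12, 150, 109), (12, 152, 99), (10, 145, 86), (11, 139, 114), (15, 128, 213), (15, 130, 226)]
160 [(10, 140, 124), (11, 136, 107), (11, 135, 108), (11, 134, 114), (11, 142, 115), (11, 147, 118), (14, 133, 144)]
163 [(12, 128, 120), (12, 124, 121), (11, 125, 108), (12, 143, 105), (11, 147, 97), (11, 142, 117), (12, 148, 110)]
```

The box is at rest, flat with its mark centred (lid up), at (0.745, 0.008), about 8 mm from the bag. I'll approach with the gripper tilted away from the bag and the fingers closing parallel to it.

Call:
inch_along:
  plan:
    - [-0.26,0.15,0,0,0,0,1]
    - [-0.26,0.15,0,0,0,0,1]
    - [-0.26,0.15,0,0,0,0,1]
    - [-0.26,0.15,0,0,0,0,1]
    - [-0.26,0.15,0,0,0,0,1]
    - [-0.26,0.15,0,0,0,0,1]
    - [-0.26,0.15,0,0,0,0,1]
  lines: "1,2"

```text
time: 56.68
eef_pos: [0.6403, 0.015, 0.2803]
```

Call:
inch_along:
  plan:
    - [-0.02,0.03,0,0,0,0.188,1]
    - [-0.044,0.068,0,0,0,0.4,1]
    - [-0.044,0.068,0,0,0,0.6,1]
    - [-0.044,0.068,0,0,0,0.8,1]
    - [-0.044,0.068,0,0,0,1.007,1]
    - [-0.044,0.068,0,0,0,1.007,1]
    - [-0.044,0.068,0,0,0,1.007,1]

```text
time: 57.55
eef_pos: [0.7133, -0.0171, 0.2812]
tcp_rot: [0.939, 0.344, 0.0, -0.0]
contact_force: [0.1, -0.7, -0.5]
opening: 1.001
finger_force: 0.0
```

Call:
inch_along:
  plan:
    - [0,0,0,0,0.15,0,1]
    - [0,0,0,0,0.3,0,1]
    - [0,0,0,0,0.35,0,1]
    - [0,0,0,0,0.35,0,1]

```text
time: 58.05
eef_pos: [0.713, -0.0184, 0.2808]
tcp_rot: [0.925, 0.338, 0.163, -0.06]
contact_force: [-1.0, 0.3, 0.8]
opening: 1.003
finger_force: 0.0
```

Add to h.py:
```python
def got(p,zt,yt):
    s=probe_bus.get_state(); r=R.from_quat(s['tcp_rot']); zt=np.array(zt)/np.linalg.norm(zt); yt=np.array(yt,float); yt-=zt*(yt@zt); yt/=np.linalg.norm(yt)
    T=R.from_matrix(np.array([np.cross(yt,zt),yt,zt]).T)
    print('shift',r.inv().apply(np.array(p)-s['eef_pos']).round(4),'rot',(r.inv()*T).as_rotvec().round(3),'tcp',s['eef_pos'].round(4),'q',s['qpos'].round(2))
```

```bash
python3 -c "
from h import *
n=np.array([-.7637,-.6455,0]); z=-n*np.sin(.35)-np.array([0,0,np.cos(.35)]); y=[.6455,-.7637,0]
P=np.array([.7447,.0079,.015]); got(P-.12*z,z,y); got(P,z,y)"
```

```text
shift [-0.0523  0.0004  0.1439] rot [-0.     0.001 -0.   ] tcp [ 0.713  -0.0184  0.2808] q [-0.27  0.21  1.6   0.32  1.14  0.5 ]
shift [-0.0522  0.0004  0.2639] rot [-0.     0.001 -0.   ] tcp [ 0.713  -0.0184  0.2808] q [-0.27  0.21  1.6   0.32  1.14  0.5 ]
```

Call:
inch_along:
  plan:
    - [-0.02,0,0.05,0,0,0,1]
    - [-0.035,0,0.1,0,0,0,1]
    - [-0.052,0,0.144,0,0,0,1]
    - [-0.052,0,0.144,0,0,0,1]
    - [-0.052,0,0.144,0,0,0,1]

```text
time: 58.68
eef_pos: [0.7159, -0.018, 0.1303]
tcp_rot: [0.925, 0.339, 0.165, -0.059]
contact_force: [-0.2, -0.7, 0.4]
opening: 0.999
finger_force: 0.0
```

Call:
inch_along:
  plan:
    - [0,0,0.03,0,0,0,1]
    - [0,0,0.06,0,0,0,1]
    - [0,0,0.085,0,0,0,1]
    - [0,0,0.085,0,0,0,1]
    - [0,0,0.085,0,0,0,1]

```text
time: 59.3
eef_pos: [0.7385, 0.0001, 0.0513]
tcp_rot: [0.925, 0.338, 0.166, -0.058]
contact_force: [0.4, 0.5, 1.2]
opening: 0.994
finger_force: 0.0
```

```bash
python3 -c "
from h import *
n=np.array([-.7637,-.6455,0]); z=-n*np.sin(.35)-np.array([0,0,np.cos(.35)]); y=[.6455,-.7637,0]
P=np.array([.7447,.0079,.015]); got(P,z,y)"
```

```text
shift [-0.0034 -0.0021  0.0374] rot [ 0.004 -0.003  0.001] tcp [7.385e-01 1.000e-04 5.130e-02] q [-0.23  0.49  1.69  0.4   0.78  0.38]
```

Call:
inch_along:
  plan:
    - [-0.002,-0.002,0.015,0,0,0,1]
    - [-0.002,-0.002,0.03,0,0,0,1]
    - [-0.002,-0.002,0.036,0,0,0,1]
    - [-0.002,-0.002,0.036,0,0,0,1]

```text
time: 59.8
eef_pos: [0.7426, 0.0092, 0.0119]
tcp_rot: [0.925, 0.338, 0.163, -0.06]
contact_force: [-0.9, 0.7, 0.3]
opening: 0.996
finger_force: 0.0
```

Call:
inch_along:
  plan:
    - [0,0,0,0,0,0,0.9]
    - [0,0,0,0,0,0,0.8]
    - [0,0,0,0,0,0,0.7]
    - [0,0,0,0,0,0,0.5]
    - [0,0,0,0,0,0,0.5]
    - [0,0,0,0,0,0,0.5]
  grip_n: 40

```text
time: 60.55
eef_pos: [0.7442, 0.0084, 0.0149]
tcp_rot: [0.925, 0.338, 0.164, -0.059]
contact_force: [-1.3, -2.1, 5.9]
opening: 0.769
finger_force: 45.1
```

The box is gripped across its diameter. I'll withdraw along the tool axis, away from the bag, and carry it to the column at the same tilt so it stays level.

Call:
inch_along:
  plan:
    - [0,0,-0.03,0,0,0,0.5]
    - [0,0,-0.07,0,0,0,0.5]
    - [0,0,-0.12,0,0,0,0.5]
    - [0.04,0,-0.18,0,0,0,0.5]
    - [0.04,0,-0.23,0,0,0,0.5]
    - [0.04,0,-0.23,0,0,0,0.5]
  grip_n: 60

```text
time: 61.3
eef_pos: [0.714, -0.0185, 0.2505]
tcp_rot: [0.924, 0.338, 0.168, -0.057]
contact_force: [-0.5, 0.7, -1.4]
opening: 0.759
finger_force: 66.7
```

```bash
python3 -c "
from h import *
n=np.array([-.7637,-.6455,0]); z=-n*np.sin(.35)-np.array([0,0,np.cos(.35)]); y=[.6455,-.7637,0]
got([.568,-.0138,.22],z,y)"
```

```text
shift [-0.1121 -0.098  -0.0102] rot [ 0.009 -0.007  0.002] tcp [ 0.714  -0.0185  0.2505] q [-0.27  0.23  1.64  0.33  1.08  0.47]
```

Call:
inch_along:
  plan:
    - [-0.112,-0.098,-0.01,0,0,0,0.5]
    - [-0.112,-0.098,-0.01,0,0,0,0.5]
    - [-0.112,-0.098,-0.01,0,0,0,0.5]
    - [-0.112,-0.098,-0.01,0,0,0,0.5]
    - [-0.112,-0.098,-0.01,0,0,0,0.5]

```text
time: 61.92
eef_pos: [0.566, -0.0129, 0.2138]
tcp_rot: [0.925, 0.338, 0.163, -0.06]
contact_force: [0.4, -0.1, -1.1]
opening: 0.759
finger_force: 66.9
```

Call:
inch_along:
  plan:
    - [0,0,0,0,0,0,0.5]
    - [0,0,0,0,0,0,0.5]

```text
time: 62.18
eef_pos: [0.5663, -0.013, 0.2143]
tcp_rot: [0.925, 0.338, 0.164, -0.06]
contact_force: [1.2, -0.5, -1.5]
opening: 0.758
finger_force: 66.9
```

```bash
python3 -c "
from h import *
n=np.array([-.7637,-.6455,0]); z=-n*np.sin(.35)-np.array([0,0,np.cos(.35)]); y=[.6455,-.7637,0]
got([.568,-.0138,.165],z,y)"
```

```text
shift [-0.0162  0.0017  0.0466] rot [ 0.    -0.    -0.001] tcp [ 0.5663 -0.013   0.2143] q [-0.34 -0.06  2.02  0.35  1.03  0.37]
```

Call:
inch_along:
  plan:
    - [-0.008,0.0015,0.025,0,0,0,0.5]
    - [-0.0162,0.0015,0.0466,0,0,0,0.5]
    - [-0.0162,0.0015,0.0466,0,0,0,0.5]
    - [-0.0162,0.0015,0.0466,0,0,0,0.5]

```text
time: 62.68
eef_pos: [0.5679, -0.0138, 0.1658]
tcp_rot: [0.925, 0.338, 0.164, -0.059]
contact_force: [0.1, 0.3, -1.1]
opening: 0.763
finger_force: 66.9
```

Call:
inch_along:
  plan:
    - [0,0,0,0,0,0,0.5]

```text
time: 62.8
eef_pos: [0.568, -0.0138, 0.1664]
tcp_rot: [0.925, 0.338, 0.165, -0.059]
contact_force: [0.3, -0.1, -1.2]
opening: 0.756
finger_force: 66.9
```

```bash
python3 -c "
from h import *
n=np.array([-.7637,-.6455,0]); z=-n*np.sin(.35)-np.array([0,0,np.cos(.35)]); y=[.6455,-.7637,0]
got([.568,-.0138,.1565],z,y)"
```

```text
shift [-0.0034 -0.      0.0093] rot [ 0.002 -0.001 -0.   ] tcp [ 0.568  -0.0138  0.1664] q [-0.34 -0.    2.05  0.37  0.94  0.33]
```

Call:
inch_along:
  plan:
    - [-0.0017,0,0.005,0,0,0,0.5]
    - [-0.0034,0,0.0093,0,0,0,0.5]
    - [-0.0034,0,0.0093,0,0,0,0.5]

```text
time: 63.18
eef_pos: [0.5673, -0.0136, 0.1552]
tcp_rot: [0.925, 0.338, 0.164, -0.06]
contact_force: [0.1, 0.9, -0.0]
opening: 0.757
finger_force: 66.9
```

Call:
inch_along:
  plan:
    - [-0.0003,0,0.001,0,0,0,0.5]
    - [-0.0003,0,0.001,0,0,0,0.5]

```text
time: 63.42
eef_pos: [0.5675, -0.0135, 0.1551]
tcp_rot: [0.925, 0.338, 0.164, -0.06]
contact_force: [-2.5, 0.3, 4.8]
opening: 0.764
finger_force: 67.5
```

Call:
inch_along:
  plan:
    - [-0.0003,0,0.001,0,0,0,0.5]
    - [-0.0003,0,0.001,0,0,0,0.5]

```text
time: 63.68
eef_pos: [0.5679, -0.0135, 0.1551]
tcp_rot: [0.925, 0.338, 0.164, -0.06]
contact_force: [-5.1, -0.1, 8.3]
opening: 0.764
finger_force: 67.9
```

Call:
inch_along:
  plan:
    - [0.0005,0,-0.0015,0,0,0,0.5]
    - [0.0005,0,-0.0015,0,0,0,0.8]
    - [0.0005,0,-0.0015,0,0,0,0.85]
    - [0.0005,0,-0.0015,0,0,0,1]
    - [0.0005,0,-0.0015,0,0,0,1]
    - [0.0005,0,-0.04,0,0,0,1]
    - [0.0005,0,-0.09,0,0,0,1]
    - [0.0005,0,-0.14,0,0,0,1]
    - [0.0005,0,-0.14,0,0,0,1]

```text
time: 64.8
eef_pos: [0.5325, -0.0456, 0.2901]
tcp_rot: [0.924, 0.338, 0.167, -0.056]
contact_force: [1.1, -1.2, -0.6]
opening: 1.002
finger_force: 0.0
```

```bash
python3 -c "
from h import *
got([.455,.26,.30],[0,0,-1],[.6455,-.7637,0])"
```

```text
shift [ 0.1332 -0.2836  0.036 ] rot [ 0.01  -0.355 -0.001] tcp [ 0.5325 -0.0456  0.2901] q [-0.43 -0.2   2.    0.34  1.19  0.34]
```

Call:
inch_along:
  plan:
    - [0.13,-0.28,0.03,0,-0.35,0,1]
    - [0.13,-0.28,0.03,0,-0.35,0,1]
    - [0.13,-0.28,0.03,0,-0.35,0,1]
    - [0.13,-0.28,0.03,0,-0.35,0,1]
    - [0.13,-0.28,0.03,0,-0.35,0,1]
    - [0.13,-0.28,0.03,0,-0.35,0,1]
    - [0.13,-0.28,0.03,0,-0.35,0,1]

```text
time: 65.68
eef_pos: [0.451, 0.2553, 0.2995]
tcp_rot: [0.939, 0.344, -0.001, 0.0]
contact_force: [-0.1, -0.4, 0.6]
opening: 1.003
finger_force: 0.0
```

Create fin.py:
```python
from meas import *
c=cam('top'); s=cam('side')
tan=lambda h,s,v:(h<20)&(v>150)&(s>95)
rect(c,(275,160,307,200),.170,tan,pr='round on top'); rect(c,(260,165,320,225),.140,white,pr='C label left')
h=cv2.cvtColor(c['pixels'],cv2.COLOR_RGB2HSV)
for r in range(164,222,3): print(r,' '.join('%3d/%3d'%(h[r,u,2],h[r,u,1]) for u in range(262,322,3)))
```

```bash
python3 fin.py
```

```text
round on top centre 573.0 -14.2 size 60.4 x 66.0 long-axis angle 1.570 pxarea 296.36111111111114
C label left centre 564.4 20.9 size 17.9 x 53.6 long-axis angle 0.254 pxarea 52.30555555555555
164 127/126 120/132 125/131 120/140 126/154 123/149 127/133 117/148 119/150 113/149  56/164  60/162  61/138  61/150  56/164  65/141  78/147 133/ 58 157/ 57 196/ 57
167 121/145 123/143 125/135 123/145  97/150 132/137 125/145 123/153 111/136  86/145  66/143  63/146  63/121  65/137  74/152  76/151  74/145  72/163 149/ 51 153/ 52
170 123/129 126/125 106/125  88/162  75/150  75/133  71/147  74/148  75/129  78/118  71/133  62/115  63/138  72/142  77/152  77/146  75/163  77/162  70/168 164/ 50
173 119/148 122/148  81/139  80/131  79/148  79/155  74/145  78/144  77/142  83/135  76/134  74/134  77/132  79/148  78/150  76/138  77/142  80/143  76/148  58/193
176 126/152  70/131  82/140  81/126  76/134  71/144  76/144  79/148  77/162  80/124  76/134  78/124  72/
[... 1819 characters left out ...]
/141 169/136  94/141 105/131 104/142 104/137
212 165/136 166/137 163/142 155/145 158/142 158/144 159/144 149/137 144/142 142/145 151/142 145/141 148/140 164/145 168/138 137/145  99/147 102/150 108/132 120/138
215 164/145 165/141 165/138 160/145 158/145 163/138 161/143 157/143 157/135 162/146 161/136 152/144 180/140 176/139 172/144  88/154  90/136  80/143  62/152  61/146
218 181/139 166/144 170/144 168/138 169/139 167/140 174/139 175/141 174/147 141/139 156/144 130/151 114/148 102/145  52/118  53/154  51/135  54/142  51/140  69/133
221 153/133 180/137 150/138 159/138 140/138 120/147 100/150 101/141  86/142  96/138 103/146 109/133 106/152  50/148  50/168  57/134  51/140  57/103  70/146  65/149
```

```bash
sed -i '/^h=cv2/,$d' fin.py
```

Add to fin.py:
```python
for lim in(150,175): rect(c,(276,177,304,206),.170,lambda h,s,v:(h<20)&(v>lim)&(s>80),pr='round roi2')
o1,d1=ray(c,(289,191.5)); print(onz(c,(289,191.5),.17))
print('side proj of box top centre/edges',[proj(s,p).round(1) for p in ([.5685,-.0143,.17],[.5685-.034,-.0143,.155],[.5685+.034,-.0143,.155])])
hs=cv2.cvtColor(s['pixels'],cv2.COLOR_RGB2HSV); u,v=proj(s,[.5685,-.0143,.155]).round().astype(int)
for r in range(v-14,v+24,2): print(r,' '.join('%3d/%3d'%(hs[r,k,2],hs[r,k,1]) for k in range(u-18,u+19,3)))
```

```bash
python3 fin.py
```

```text
round on top centre 573.0 -14.3 size 60.4 x 66.0 long-axis angle 1.570 pxarea 297.63888888888886
C label left centre 564.8 19.6 size 18.2 x 53.3 long-axis angle 0.193 pxarea 52.375
round roi2 centre 566.8 -11.2 size 64.4 x 69.5 long-axis angle 0.627 pxarea 331.56944444444446
round roi2 centre 566.1 -10.8 size 62.8 x 67.5 long-axis angle 0.634 pxarea 310.36111111111114
[ 0.56875186 -0.0121005   0.17      ]
side proj of box top centre/edges [array([266. , 173.1]), array([277.3, 177.9]), array([254.9, 177.9])]
164 195/ 44 194/ 45 193/ 44 185/ 40 182/ 32 181/ 30 181/ 30 180/ 28 180/ 28 181/ 30 181/ 30 148/ 90 140/ 95
166 188/ 45 191/ 44 192/ 44 193/ 45 191/ 43 188/ 39 178/ 33 180/ 28 180/ 28 180/ 28 181/ 30 148/ 88 142/ 93
168 164/ 47 174/ 47 183/ 46 186/ 45 190/ 44 193/ 45 193/ 44 186/ 41 182/ 34 181/ 31 181/ 30 145/ 90 143/ 96
170 165/ 46 164/ 39 162/ 46 170/ 47 181/ 49 155/ 67 188/ 81 188/ 83 166/ 71 188/ 43 183/ 35 145/ 88 143/ 96
172 177/ 33 172/ 44 166/ 48 177/ 92 190/111 193/112 192/112 192/113 194/113 192/109 181/ 51 184/ 47 160/ 72
174 181/ 30 180/ 28 177/ 32 184/116 194/113 195
[... 764 characters left out ...]
/ 72  76/ 74  74/ 72  72/ 74 106/ 75 188/ 46 185/ 44
190 172/ 34 165/ 42 170/ 38  65/ 67  70/ 76  71/ 75  70/ 73  70/ 73  69/ 74  70/ 73 100/ 79 184/ 46 183/ 46
192 175/ 38 179/ 40 181/ 44  69/ 67  70/ 73  70/ 76  69/ 74  70/ 76  70/ 73  70/ 73  99/ 77 184/ 44 184/ 46
194 184/ 44 188/ 45 189/ 45  79/ 71  68/ 75  67/ 76  68/ 75  67/ 72  67/ 72  67/ 72  97/ 76 184/ 46 182/ 46
196 183/ 47 181/ 49 180/ 47 125/ 57  67/ 72  66/ 77  71/ 79  70/ 76  72/ 74  70/ 80  89/ 86 144/ 69 125/ 88
198 120/119 123/120 124/121  75/ 92  69/ 78  69/ 78  70/ 80  70/ 80  70/ 80  69/ 81  82/ 96 110/134 101/134
200 112/134 115/133 117/133  78/105  69/ 78  70/ 80  70/ 80  69/ 81  70/ 80  70/ 80  96/106 159/128 148/129
```

The column is confirmed in both views: the round box lies flat and centred to about 3 mm, and the cartons are in line. Handing in.

```bash
python3 -c "
from plant import ctrl, camrig, job, probe_bus
print(job.sign_off())"
```

```text
the job is handed in; nothing more can be done
None
```

The gift tower is built and handed in: both bars are in the closed chest, three cartons are stacked squarely on the lid, and the round box is on top about 3 mm off centre; it fell off the column once after I first set it down (probably the announced knock), so I picked it up from behind the chest and replaced it, and the hand-in returned no verdict.

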